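Hang up the lesson kits and count them in

TASK

The electronics lesson is over: hang every kit caddy standing on the bench by its handle on the rail hook of its own colour, hanging free and upright. Count them in on the tally counter: one full stroke of its lever for each caddy, so that it ends up reading exactly the number of caddies on the rail, with the lever back home. Leave everything else on the bench where it is.

Things in the scene. Friction and masses are not known exactly. Their poses are not given: they have to be found in the camera images.
- caddy_red: red kit caddy (absent in some starts): open tray 70 mm (its x) by 100 mm (its y) by 50 mm high, about 0.25 kg, front and back alike. Origin: centre of its underside, z up. Its handle is an upright plate in the middle, 10 mm thick (x), 100 mm wide (y), top edge at z = 125 mm, with a hand slot through it along x, 56 mm wide, from z = 50 to 93 mm; the bar above the slot is 32 mm high
- slot_red (a point): middle of the top edge of the red caddy's hand slot (underside of its handle bar), 93 mm above the caddy's underside and 32 mm below its top edge: the point that rests on the hook. Axes as the caddy's
- hook_red: hook on the rail with red clamp and tag. Origin on the rail's axis, 134 mm above the bench; x points from the tip into the rail, y along it, z up. Prong: 8 mm round bar, level from the origin to x = -72 mm, then turned up to a tip at x = -84 mm whose top is 18 mm above the axis. Handle rests on the prong near x = -48 mm. Rail 20 mm square; clamp and tag reach x = -16, z = 19 mm. Pitch 130 mm
- caddy_blue: blue kit caddy (absent in some starts): open tray 70 mm (its x) by 100 mm (its y) by 50 mm high, about 0.25 kg, front and back alike. Origin: centre of its underside, z up. Its handle is an upright plate in the middle, 10 mm thick (x), 100 mm wide (y), top edge at z = 125 mm, with a hand slot through it along x, 56 mm wide, from z = 50 to 93 mm; the bar above the slot is 32 mm high
- slot_blue (a point): middle of the top edge of the blue caddy's hand slot (underside of its handle bar), 93 mm above the caddy's underside and 32 mm below its top edge: the point that rests on the hook. Axes as the caddy's
- hook_blue: hook on the rail with blue clamp and tag. Origin on the rail's axis, 134 mm above the bench; x points from the tip into the rail, y along it, z up. Prong: 8 mm round bar, level from the origin to x = -72 mm, then turned up to a tip at x = -84 mm whose top is 18 mm above the axis. Handle rests on the prong near x = -48 mm. Rail 20 mm square; clamp and tag reach x = -16, z = 19 mm. Pitch 130 mm
- caddy_yellow: yellow kit caddy (absent in some starts): open tray 70 mm (its x) by 100 mm (its y) by 50 mm high, about 0.25 kg, front and back alike. Origin: centre of its underside, z up. Its handle is an upright plate in the middle, 10 mm thick (x), 100 mm wide (y), top edge at z = 125 mm, with a hand slot through it along x, 56 mm wide, from z = 50 to 93 mm; the bar above the slot is 32 mm high
- slot_yellow (a point): middle of the top edge of the yellow caddy's hand slot (underside of its handle bar), 93 mm above the caddy's underside and 32 mm below its top edge: the point that rests on the hook. Axes as the caddy's
- hook_yellow: hook on the rail with yellow clamp and tag. Origin on the rail's axis, 134 mm above the bench; x points from the tip into the rail, y along it, z up. Prong: 8 mm round bar, level from the origin to x = -72 mm, then turned up to a tip at x = -84 mm whose top is 18 mm above the axis. Handle rests on the prong near x = -48 mm. Rail 20 mm square; clamp and tag reach x = -16, z = 19 mm. Pitch 130 mm
- caddy_green: green kit caddy (absent in some starts): open tray 70 mm (its x) by 100 mm (its y) by 50 mm high, about 0.25 kg, front and back alike. Origin: centre of its underside, z up. Its handle is an upright plate in the middle, 10 mm thick (x), 100 mm wide (y), top edge at z = 125 mm, with a hand slot through it along x, 56 mm wide, from z = 50 to 93 mm; the bar above the slot is 32 mm high
- slot_green (a point): middle of the top edge of the green caddy's hand slot (underside of its handle bar), 93 mm above the caddy's underside and 32 mm below its top edge: the point that rests on the hook. Axes as the caddy's
- hook_green: hook on the rail with green clamp and tag. Origin on the rail's axis, 134 mm above the bench; x points from the tip into the rail, y along it, z up. Prong: 8 mm round bar, level from the origin to x = -72 mm, then turned up to a tip at x = -84 mm whose top is 18 mm above the axis. Handle rests on the prong near x = -48 mm. Rail 20 mm square; clamp and tag reach x = -16, z = 19 mm. Pitch 130 mm
- counter (a joint): reading of the tally counter (rad): angle of its red pointer on the white dial, 0 (at every start) at the red mark, growing clockwise seen from above, 0.524 rad (one of 12 marks) per full lever stroke. A ratchet: it goes on only as the lever is swung out, never back, and cannot be reset
- lever (a joint): angle of the counter's lever (rad): 0 at home, 0.72 at the far stop = full stroke, clockwise seen from above. After 0.2 rad of slack the pawl turns the wheel, which has gone one mark on only at the far stop. A spring (1 to 2 N at the grip) brings the lever home when let go, the pawl clicking over. A stroke broken off short and done again counts once
- lever_grip (a point): axis of the upright black grip with red band at the lever's end: cylinder 20 mm across, 23 to 75 mm above the bench; this point is 50 mm above the bench and 115 mm from the counter's axis. It sweeps level. The flat lever bar is 17 to 23 mm above the bench
- tally_axis (a point): vertical axis of the counter's wheel, dial and lever, 50 mm above the bench (top of the pointer's hub). Fixed axes: x points from the grip at home towards this axis, so at home the grip lies 115 mm along -x; z up. The counter's grey base, 150 (x) by 130 mm, is screwed down
- multimeter: orange multimeter, 150 by 75 by 34 mm, lying near the robot: a bystander, origin at its underside, to be left where it is
- cutters: side cutters with red handles, 140 mm long: a bystander, origin at its underside, to be left where it is
- lasercut: laser-cut bar, plywood on black foam, 120 by 22 by 18 mm, between the caddies and the counter: a bystander, origin at its underside, to be left where it is
- solder: solder reel, 64 mm across, 48 mm high: a bystander, origin at its underside, to be left where it is
- goggles: safety glasses, 145 mm wide, 38 mm high: a bystander, origin at its underside, to be left where it is
- screwdriver: yellow screwdriver, 170 mm long: a bystander, origin at its underside, to be left where it is
- tester: small black hand tester, 110 by 45 by 20 mm: a bystander, origin at its underside, to be left where it is
There are look-alikes about, which are no part of the job. Leave any white look-alike of the caddy_red alone.

How it is judged:
By the outcome, as a careful person would: the job done as asked, in the order asked, and still so for the second after the job is handed in, with the robot touching nothing.
Of caddy_red, caddy_blue, caddy_yellow, caddy_green only 3 to 4 are there at a start; the rules pass over those that are not, and their reading is None.
At some moment in a run one of caddy_red, caddy_blue, caddy_yellow, caddy_green may be knocked a few centimetres aside while the robot is not near it.
Once in a run the grip may slacken for a moment while it holds something.
It also fails if it takes over 210 s, if anything falls off the work surface, if the arm or the gripper's body presses on something with over 40 N, if the wrist force passes 120 N, or if a joint passes its speed limit or range.

ROBOT

A 6-joint arm with a two-finger parallel gripper is mounted at the origin on the work surface. World frame = base frame: x ahead of the robot, y to its left, z up, the work surface at z = 0. Lengths are in m, angles in rad, forces in N, time in s.
With the tool pointing down it reaches from about 0.35 to 0.775 m from the base axis. Payload 7.3 kg.
Tool frame: the origin (TCP) lies on the mounting face of the last link; the fingertips stand 178 mm ahead of it and the grasp point (between the pads) lies 159 mm ahead of it (robot.tcp_to_tips is the distance from the TCP to the fingertips, in m); z points along the fingers, y is the direction in which the jaws open and shut (so a half turn about z gives the same grasp; the last joint's range is limited). The gripper opens to 92 mm and grips with 3 to 60 N. Pads are 19 mm wide; open, the fingers measure 130 mm over their backs; the gripper's body (75 mm by 190 mm) begins 47 mm behind the grasp point.
Start: joints at [-1.414, 0.342, 1.524, -0, 1.275, -0.146], TCP at [0.157, -0.501, 0.405] pointing down, gripper open.
Joint ranges: [-2.53, 2.53], [-0.77, 2.02], [0.04, 2.7], [-1, 4.14], [0.28, 2.66], [-3.11, 3.11]. Speed limits (rad/s): [2.57, 2.57, 3.14, 3.14, 3.14, 3.14].

INTERFACE

Orientations are given as [roll, pitch, yaw] about the fixed x, y, z axes, in that order (R = Rz(yaw) Ry(pitch) Rx(roll)).
In Python, from cell import robot, viewer gives the robot as it stands.
- The arm moves only by the shell command python3 -m creep 'ROWS' [OPENING] [FORCE]. ROWS is JSON, a list that holds one entry, the list of rows, each a list of 6 numbers: the shift along the world's x, y, z in mm, then the turn, a rotation vector about the world's x, y, z in degrees. A call has 1 to 5 rows; each row shifts and turns the pose as measured when the row begins; what a row does not reach is not made up. A row lasts 1/12 s, in which the tool goes at most 41.7 mm and 7.16 degrees, less where a joint would pass 70% of its speed; a pose out of reach is approached as far as the arm can. A call with a gripper value outside its range is refused whole. OPENING is the closure, from -1 (fully open) to 1 (shut), set as the call begins (- or left out, the last holds). The fingers move at their own pace and stop on an object; FORCE is the grip in N (left out, the last holds). Time passes only in rows, so rows that do not move let the fingers close. It gives the time, the measured TCP pose, the force and the opening at its end, in the units of the state.
- robot.observe(): the state, without advancing time (a new reading comes with each control period).
- viewer.read_camera(name): name is "side" or "top" or "wrist"; returns the picture (400x640x3 uint8, blue, green, red); there is no depth.
- viewer.camera_model(name): a dict with "fx", "fy", "cx", "cy" (pixels), "pose" (4x4, takes a point from camera to world coordinates); the wrist camera has in their place "mount" (4x4, takes a point from camera to tool coordinates, whose origin is the TCP and whose axes are the flange's). Camera axes: x right, y up, looking along -z (the intrinsics and any distortion apply to the point x, -y, -z); pixel columns grow to the right and rows downward; lengths in m; the calibration is good to about 2 mm. A picture is of the moment at which its call begins: read the wrist's pose just before it. camera_model takes no time and is no camera call.
- robot.hand_in(): hands the job in, once; it reports no verdict.
The state is a dict: "time": time; "qpos": joint angles; "qvel": joint speeds; "joint_efforts": joint torques, N m; "tool_pos": TCP position; "tool_rot": TCP orientation; "contact_force": force on the tool from outside, world axes, zero at the start; "torque": the same for the moment, N m; "opening": finger opening in m.
Only numpy, scipy, OpenCV 4.12 (cv2) and the standard library are available. Lean on these libraries where they do the work, as an engineer would, in place of code of your own. Each camera call takes 0.05 s, during which the arm holds its last target. There are 200 camera calls.

## Working session

There is one attempt and no reset: what is moved stays moved. The work goes in short steps, Python scripts to look and compute and a shell command to move; the robot and the scene stay as the last step left them, time stands still between calls to the robot, and variables do not carry over. Pictures are saved under pics/ and viewed, about 12 in all and at most 16, crops included, and the job is handed in when it is done.

```bash
ls; mkdir -p pics; python3 - <<'E'
from cell import robot, viewer
import cv2,numpy as np
print(robot.observe())
for n in ("side","top","wrist"):
    im=viewer.read_camera(n); cv2.imwrite(f"pics/{n}0.png",im)
    m=viewer.camera_model(n); print(n,{k:(np.round(v,4).tolist() if not isinstance(v,str) else v) for k,v in m.items()})
E
```

```text
pics
{'time': 0.0, 'qpos': array([-1.41401255e+00,  3.42724076e-01,  1.52503005e+00, -2.64975978e-06,
        1.27540796e+00, -1.45970333e-01]), 'qvel': array([-0.00055424,  0.00096883,  0.00026482, -0.00139402,  0.00012967,
        0.00096778]), 'joint_efforts': array([-1.48099913e-03, -4.31247139e+01, -2.44220710e+01,  7.14990450e-02,
        5.59742725e-02, -1.25500501e-04]), 'tool_pos': array([ 0.15654248, -0.50097125,  0.4040395 ]), 'tool_rot': array([-3.14003954e+00, -2.25770821e-04,  3.02754707e-01]), 'contact_force': array([-0.20523353,  0.25828739, -0.55884583]), 'torque': array([ 0.0564329 ,  0.02375968, -0.00213989]), 'opening': 0.09186026069062404}
side {'fx': 513.7759, 'fy': 513.7759, 'cx': 326.7634, 'cy': 200.8708, 'pose': [[-0.8124, 0.3489, -0.4672, -0.2795], [-0.5832, -0.484, 0.6524, 1.1268], [0.0015, 0.8025, 0.5967, 1.1643], [0.0, 0.0, 0.0, 1.0]]}
top {'fx': 367.1724, 'fy': 367.1724, 'cx': 318.5748, 'cy': 200.4282, 'pose': [[0.0127, 0.9962, -0.0866, 0.4519], [-0.9998, 0.0143, 0.0172, 0.0043], [0.0184, 0.0864, 0.9961, 1.2549], [0.0, 0.0, 0.0, 1.0]]}
wrist {'fx': 282.5384, 'fy': 282.5384, 'cx': 318.1248, 'cy': 194.6601, 'mount': [[-0.0013, 0.9519, 0.3065, 0.0845], [1.0, 0.0012, 0.0004, -0.0007], [0.0, 0.3065, -0.9519, 0.0201], [0.0, 0.0, 0.0, 1.0]]}
```

View pics/top0.png

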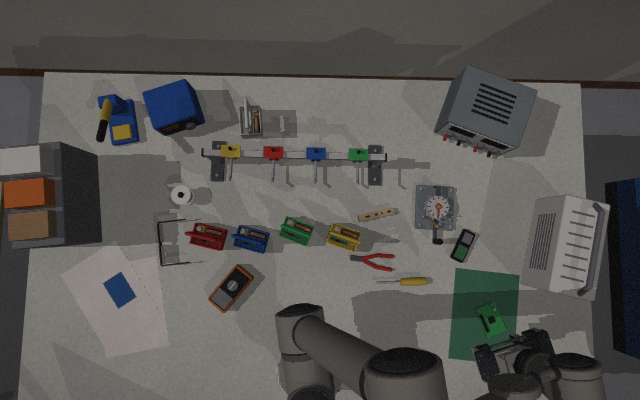

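View pics/side0.png

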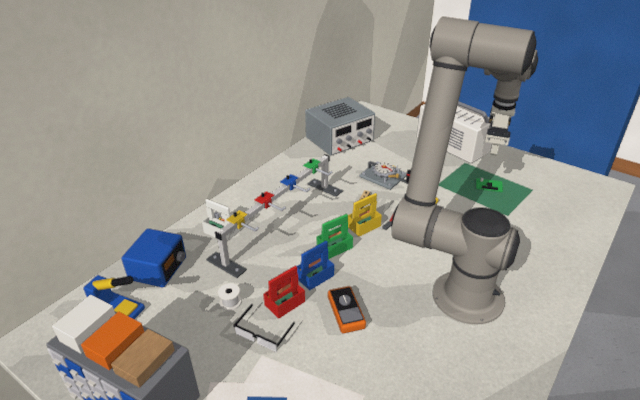

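```bash
cat > h.py <<'E'
from cell import robot, viewer
import cv2,numpy as np
from scipy.spatial.transform import Rotation as R
def grab(n,save=None):
    s=robot.observe(); im=viewer.read_camera(n); m=viewer.camera_model(n)
    if n=="wrist":
        T=np.eye(4); T[:3,:3]=R.from_euler('xyz',s['tool_rot']).as_matrix(); T[:3,3]=s['tool_pos']; P=T@np.array(m['mount'])
    else: P=np.array(m['pose'])
    if save: cv2.imwrite(f"pics/{save}.png",im)
    return im,m,P
def ray(m,P,u,v):
    d=np.array([(u-m['cx'])/m['fx'],-(v-m['cy'])/m['fy'],-1.]); return P[:3,3],P[:3,:3]@d
def plane(m,P,u,v,z):
    o,d=ray(m,P,u,v); return o+d*(z-o[2])/d[2]
def proj(m,P,X):
    c=P[:3,:3].T@(np.asarray(X)-P[:3,3]); return np.array([m['cx']+m['fx']*c[0]/-c[2], m['cy']-m['fy']*c[1]/-c[2]])
HUE=dict(red=(0,8,172,180),yellow=(20,34,20,34),green=(45,85,45,85),blue=(100,125,100,125))
def mask(im,c,smin=130,vmin=50):
    h=cv2.cvtColor(im,cv2.COLOR_BGR2HSV); a,b,e,f=HUE[c]
    return ((((h[...,0]>=a)&(h[...,0]<=b))|((h[...,0]>=e)&(h[...,0]<=f)))&(h[...,1]>smin)&(h[...,2]>vmin)).astype(np.uint8)*255
E
python3 - <<'E'
from h import *
im,m,P=grab("top")
for c in HUE:
    n,l,st,ce=cv2.connectedComponentsWithStats(mask(im,c))
    for i in range(1,n):
        u,v=ce[i]
        if st[i][4]>=15 and 130<u<480 and 120<v<270:
            z=.15 if v<175 else .08
            print(c,st[i].tolist(),ce[i].round(1),plane(m,P,u,v,z).round(3))
print("tally",plane(m,P,437,209,.05).round(3),"grip",plane(m,P,437,228,.07).round(3))
cv2.imwrite("pics/c1.png",cv2.resize(im[135:260,160:470],None,fx=2.58,fy=2.58,interpolation=cv2.INTER_CUBIC))
E
```

```text
red [443, 135, 4, 5, 15] [444.6 137.2] [ 0.749 -0.401  0.15 ]
red [263, 146, 20, 14, 225] [272.7 152.4] [0.693 0.127 0.15 ]
red [474, 146, 3, 6, 16] [475.  148.2] [ 0.717 -0.495  0.15 ]
red [436, 203, 5, 15, 24] [437.8 209.7] [ 0.53  -0.401  0.08 ]
red [185, 223, 42, 27, 495] [208.1 237.8] [0.43  0.332 0.08 ]
red [362, 254, 32, 17, 208] [376.8 260.9] [ 0.364 -0.203  0.08 ]
yellow [220, 145, 21, 14, 232] [230.  151.2] [0.694 0.257 0.15 ]
yellow [326, 223, 35, 29, 462] [343.  237.7] [ 0.436 -0.095  0.08 ]
yellow [201, 226, 6, 6, 21] [203.6 228.5] [0.459 0.348 0.08 ]
green [349, 149, 19, 12, 205] [358.  154.4] [ 0.691 -0.134  0.15 ]
green [293, 219, 17, 8, 28] [300.4 222.4] [0.483 0.041 0.08 ]
green [280, 222, 34, 24, 300] [296.3 233.9] [0.446 0.054 0.08 ]
blue [306, 147, 20, 14, 216] [315.6 153.4] [ 0.692 -0.004  0.15 ]
blue [231, 226, 38, 27, 360] [250.5 240.7] [0.423 0.198 0.08 ]
tally [ 0.534 -0.409  0.05 ] grip [ 0.471 -0.401  0.07 ]
```

View pics/c1.png

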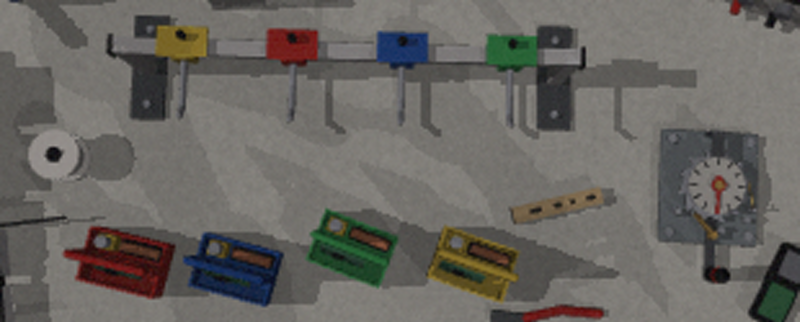

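```bash
python3 -m creep '[[[20,33,0,0,0,5.5],[24,35,0,0,0,5.5],[24,35,0,0,0,5.5],[24,35,0,0,0,5.5],[24,35,0,0,0,5.5]]]' -1 30; python3 -m creep '[[[24,35,0,0,0,5.5],[24,35,0,0,0,5.5],[24,35,0,0,0,5.5],[24,35,0,0,0,5.5],[24,35,0,0,0,5.5]]]'
```

```text
time: 0.62
tool_pos: [0.2689, -0.3308, 0.402]
tool_rot: [-3.141, 0.001, 0.789]
contact_force: [0.7, -0.6, 0.3]
opening: 0.0917
time: 1.03
tool_pos: [0.3843, -0.1571, 0.4023]
tool_rot: [3.141, 0.001, 1.292]
contact_force: [0.7, -1.0, -0.5]
opening: 0.0924
```

```bash
python3 -m creep '[[[22,30,0,0,0,0],[20,30,0,0,0,0],[0,0,0,0,0,0]]]'; cat >> h.py <<'E'
def comps(im,c,amin=60):
    n,l,st,ce=cv2.connectedComponentsWithStats(mask(im,c)); return [(i,st[i],ce[i],l==i) for i in range(1,n) if st[i][4]>=amin]
E
python3 - <<'E'
from h import *
im,m,P=grab("wrist","w1")
for c in HUE:
    for i,s,ce,l in comps(im,c): print(c,s.tolist(),ce.round(),plane(m,P,*ce,.12).round(3))
E
```

```text
time: 1.28
tool_pos: [0.4298, -0.0883, 0.4026]
tool_rot: [3.14, -0.001, 1.304]
contact_force: [-1.0, 1.0, 0.5]
opening: 0.0915
red [279, 231, 37, 43, 657] [294. 252.] [ 0.39  -0.142  0.12 ]
yellow [316, 3, 20, 32, 254] [325.  25.] [0.475 0.051 0.12 ]
yellow [297, 136, 62, 112, 3837] [325. 183.] [ 0.44  -0.078  0.12 ]
yellow [156, 262, 26, 49, 552] [166. 286.] [ 0.243 -0.145  0.12 ]
yellow [455, 262, 26, 49, 605] [470. 286.] [ 0.563 -0.233  0.12 ]
yellow [263, 311, 23, 25, 338] [273. 325.] [ 0.34  -0.225  0.12 ]
yellow [306, 321, 270, 14, 2672] [454. 329.] [ 0.539 -0.286  0.12 ]
yellow [435, 391, 16, 9, 67] [444. 394.] [ 0.514 -0.386  0.12 ]
green [272, 0, 71, 96, 4259] [301.  48.] [0.451 0.04  0.12 ]
green [578, 141, 62, 72, 2818] [616. 176.] [ 0.71  -0.146  0.12 ]
blue [580, 0, 60, 55, 2177] [616.  24.] [ 0.705 -0.011  0.12 ]
```

View pics/w1.png

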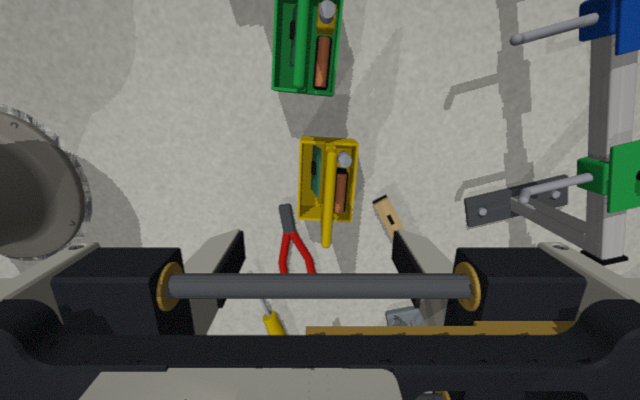

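```bash
python3 - <<'E'
from h import *
s=robot.observe(); m=viewer.camera_model("wrist")
T=np.eye(4); T[:3,:3]=R.from_euler('xyz',s['tool_rot']).as_matrix(); T[:3,3]=s['tool_pos']; P=T@np.array(m['mount'])
f=lambda u,v,z:print((u,v),plane(m,P,u,v,z).round(4))
f(330,148,.125);f(326,245,.125);f(302,2,.125);f(299,88,.125)
f(526,196,.148);f(516,40,.148);f(582,182,.134);f(583,20,.134)
print(T[:3,3]+T[:3,:3]@[0,0,.159])
im=cv2.imread("pics/w1.png"); a=im[0:120,260:380];b=im[120:260,260:380]
g=im[150:220,480:640]
cv2.imwrite("pics/c2.png",np.hstack([cv2.resize(im[130:250,280:380],None,fx=4,fy=4,interpolation=cv2.INTER_CUBIC),cv2.resize(im[160:280,500:580],None,fx=4,fy=4,interpolation=cv2.INTER_CUBIC)]))
E
```

```text
(330, 148) [ 0.4521 -0.0485  0.125 ]
(326, 245) [ 0.4234 -0.1425  0.125 ]
(302, 2) [0.4598 0.0678 0.125 ]
(299, 88) [0.4395 0.0079 0.125 ]
(526, 196) [ 0.6065 -0.1307  0.148 ]
(516, 40) [ 0.6051 -0.0042  0.148 ]
(582, 182) [ 0.6656 -0.1378  0.134 ]
(583, 20) [ 0.6648 -0.0036  0.134 ]
[ 0.42894485 -0.09007809  0.24345151]
```

View pics/c2.png

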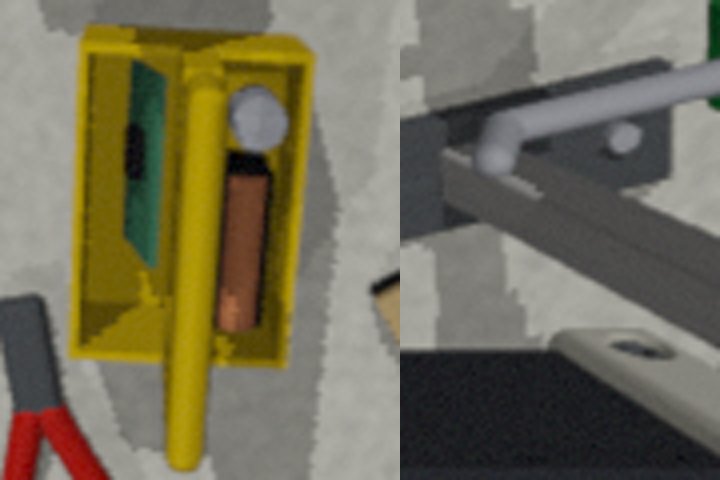

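```bash
python3 -m creep '[[[4,-3,-30,0,0,-1],[4,-3,-30,0,0,-1],[0,0,-30,0,0,0],[0,0,-24,0,0,0],[0,0,0,0,0,0]]]' -1; python3 - <<'E'
from h import *
im,m,P=grab("wrist","w2")
print(robot.observe()['tool_pos'],[proj(m,P,X).round() for X in ([.4521,-.0485,.125],[.4234,-.1425,.125])])
E
```

```text
time: 1.75
tool_pos: [0.4357, -0.0982, 0.2865]
tool_rot: [3.134, 0.004, 1.269]
contact_force: [-0.4, 1.1, -0.3]
opening: 0.0919
[ 0.43622714 -0.09840636  0.2883511 ] [array([316., 169.]), array([318., 325.])]
```

View pics/w2.png

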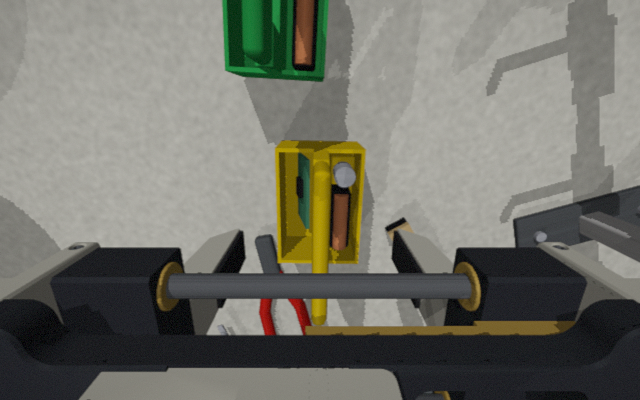

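```bash
python3 -m creep '[[[0,3,0,0,0,0],[0,0,-2,0,0,0],[0,0,0,0,0,0],[0,0,0,0,0,0],[0,0,0,0,0,0]]]' 1 40;python3 -m creep '[[[0,0,0,0,0,0],[0,0,0,0,0,0],[0,0,0,0,0,0],[0,0,20,0,0,0],[0,0,20,0,0,0]]]'; 
```

```text
time: 2.22
tool_pos: [0.4371, -0.0976, 0.2918]
tool_rot: [3.123, 0.005, 1.266]
contact_force: [0.2, 0.7, 0.5]
opening: 0.063
time: 2.63
tool_pos: [0.4364, -0.0972, 0.3314]
tool_rot: [3.127, 0.005, 1.267]
contact_force: [0.4, -0.7, 0.7]
opening: 0.0295
```

```bash
python3 -m creep '[[[0,1,0,0.2,0.8,0],[0,0,-15,0,0,0],[0,0,-16,0,0,0],[0,0,-15,0,0,0],[0,0,0,0,0,0]]]' 0 40;python3 - <<'E'
from h import *
for i in range(3):
    s=robot.observe(); print(s['tool_pos'].round(4),s['tool_rot'].round(3),s['opening'])
    im,m,P=grab("wrist","w3")
E
```

```text
time: 3.05
tool_pos: [0.4373, -0.0961, 0.2877]
tool_rot: [3.133, 0.007, 1.267]
contact_force: [-0.6, 0.3, -0.6]
opening: 0.0459
[ 0.4373 -0.0961  0.2877] [3.133 0.007 1.267] 0.04594011045611918
[ 0.4376 -0.0962  0.2887] [3.132 0.007 1.267] 0.04594728614167747
[ 0.438  -0.0963  0.2896] [3.13  0.007 1.267] 0.045641395560239224
```

```bash
python3 -m creep '[[[0,0,-6,0.1,0.4,0],[0,0,0,0,0,0],[0,0,0,0,0,0],[0,0,0,0,0,0],[0,0,0,0,0,0]]]' 1 40;python3 -m creep '[[[0,0,0,0,0,0],[0,0,0,0,0,0],[0,0,0,0,0,0]]]'
```

```text
time: 3.62
tool_pos: [0.439, -0.0967, 0.2859]
tool_rot: [3.133, 0.008, 1.267]
contact_force: [-0.2, -0.6, -0.8]
opening: 0.0171
time: 3.87
tool_pos: [0.4388, -0.0966, 0.286]
tool_rot: [3.133, 0.008, 1.267]
contact_force: [0.1, -0.2, -2.0]
opening: 0.01
```

```bash
python3 -m creep '[[[0,0,30,0,0,0],[0,0,40,0,0,0],[0,0,40,0,0,0],[0,0,40,0,0,0],[15,36,0,0,0,1.7]]]';python3 -m creep '[[[15,36,0,0,0,2],[15,36,0,0,0,2],[15,36,0,0,0,2],[14,36,0,0,0,2],[14,36,0,0,0,2]]]';python3 -m creep '[[[14,36,0,0,0,2],[0,36,0,0,0,2],[0,36,0,0,0,2],[0,33,0,0,0,2],[0,0,0,0,0,0]]]'; python3 - <<'E'
from h import *
im,m,P=grab("wrist","w4"); print(robot.observe()['tool_pos'].round(4))
for c in HUE:
    for i,s,ce,l in comps(im,c,150): print(c,s.tolist(),ce.round(),plane(m,P,*ce,.153).round(3))
E
```

```text
time: 4.28
tool_pos: [0.4506, -0.0633, 0.4391]
tool_rot: [-3.139, 0.009, 1.291]
contact_force: [2.9, -1.4, -1.6]
opening: 0.0096
time: 4.7
tool_pos: [0.5246, 0.1218, 0.4429]
tool_rot: [3.136, 0.009, 1.464]
contact_force: [1.1, -1.4, -2.7]
opening: 0.0095
time: 5.12
tool_pos: [0.5393, 0.2763, 0.4389]
tool_rot: [3.14, 0.008, 1.617]
contact_force: [-0.6, -0.1, -2.5]
opening: 0.0097
[0.5395 0.2742 0.4387]
red [204, 59, 73, 99, 4267] [235. 109.] [0.462 0.351 0.153]
red [436, 299, 30, 37, 751] [449. 314.] [0.698 0.136 0.153]
yellow [273, 144, 90, 130, 6279] [315. 193.] [0.537 0.275 0.153]
yellow [439, 187, 56, 56, 2195] [467. 213.] [0.691 0.26  0.153]
yellow [294, 262, 6, 49, 198] [296. 287.] [0.521 0.165 0.153]
yellow [338, 263, 5, 48, 183] [340. 288.] [0.57  0.166 0.153]
yellow [160, 299, 282, 36, 3344] [317. 327.] [0.547 0.11  0.153]
blue [527, 0, 113, 96, 5820] [604.  48.] [0.775 0.414 0.153]
blue [206, 167, 67, 87, 3161] [235. 208.] [0.457 0.256 0.153]
```

View pics/w4.png

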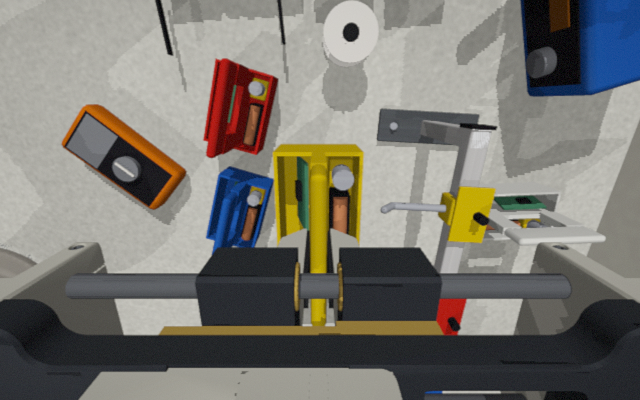

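```bash
python3 - <<'E'
from h import *
s=robot.observe(); m=viewer.camera_model("wrist")
T=np.eye(4); T[:3,:3]=R.from_euler('xyz',s['tool_rot']).as_matrix(); T[:3,3]=s['tool_pos']; P=T@np.array(m['mount'])
for n,u,v,z in (("root",440,208,.134),("mid",410,208,.134),("tip",386,208,.15),("tag/rail far end",460,123,.144),("rail right far",495,126,.144),("rail near tagL",436,290,.144),("redclamp",449,314,.153)): print(n,plane(m,P,u,v,z).round(4))
print(s['tool_rot'].round(4),s['qpos'].round(2))
im=cv2.imread("pics/w4.png")
cv2.imwrite("pics/c3.png",cv2.resize(im[110:310,370:510],None,fx=4,fy=3,interpolation=cv2.INTER_CUBIC))
E
```

```text
root [0.6724 0.2546 0.134 ]
mid [0.6402 0.2532 0.134 ]
tip [0.6101 0.2581 0.15  ]
tag/rail far end [0.6711 0.3442 0.144 ]
rail right far [0.7047 0.3429 0.144 ]
rail near tagL [0.6811 0.1578 0.144 ]
redclamp [0.697  0.1325 0.153 ]
[3.141  0.0099 1.6154] [ 0.35  0.47  1.23 -0.01  1.44  0.3 ]
```

View pics/c3.png

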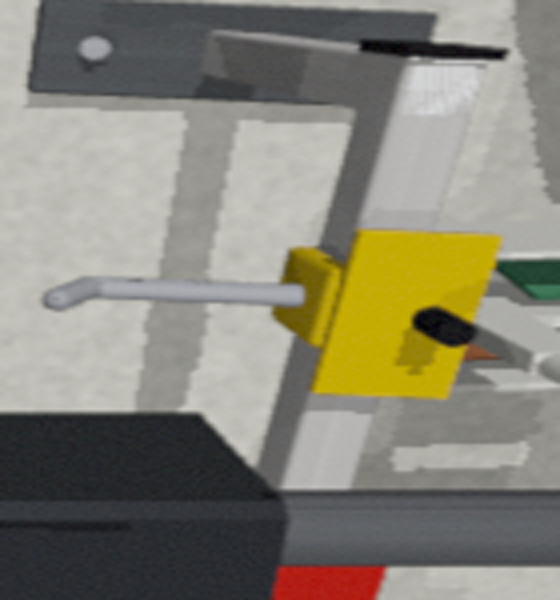

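```bash
python3 - <<'E'
from h import *
s=robot.observe(); m=viewer.camera_model("wrist")
T=np.eye(4); T[:3,:3]=R.from_euler('xyz',s['tool_rot']).as_matrix(); T[:3,3]=s['tool_pos']; P=T@np.array(m['mount'])
for n,u,v,z in (("L1",471,129,.144),("L2",442.5,272,.144),("R1",491,132,.144),("R2",461,247,.144),("root",445,208.3,.134),("bend",392.5,206.5,.134),("tip",384,209.5,.151)): print(n,plane(m,P,u,v,z).round(4))
print(plane(m,P,320,165,.2785), plane(m,P,320,322,.2785),T[:3,3]+T[:3,:3]@[0,0,.159])
E
```

```text
L1 [0.6826 0.3391 0.144 ]
L2 [0.6842 0.1819 0.144 ]
R1 [0.7022 0.3372 0.144 ]
R2 [0.6986 0.2141 0.144 ]
root [0.6779 0.2545 0.134 ]
bend [0.6212 0.2541 0.134 ]
tip [0.6079 0.2567 0.151 ]
[0.53907138 0.32769128 0.2785    ] [0.54350438 0.23012098 0.2785    ] [0.53967308 0.27266665 0.27971916]
```

```bash
python3 -m creep '[[[0,-12,-28,0.3,0,-1.5],[0,-12,-28,0.3,0,-1],[0,0,-24,0,0,0],[0,0,0,0,0,0]]]'; python3 - <<'E'
from h import *
im,m,P=grab("wrist","w5"); print(robot.observe()['tool_pos'].round(4))
for n,X in (("tip",(.608,.255,.150)),("bend",(.621,.255,.138)),("root",(.678,.255,.138))): print(n,proj(m,P,X).round())
E
```

```text
time: 5.5
tool_pos: [0.5386, 0.2481, 0.3564]
tool_rot: [3.139, 0.0, 1.571]
contact_force: [-1.7, -1.0, -3.1]
opening: 0.0098
[0.5392 0.2481 0.3588]
tip [414. 218.]
bend [426. 212.]
root [502. 211.]
```

View pics/w5.png

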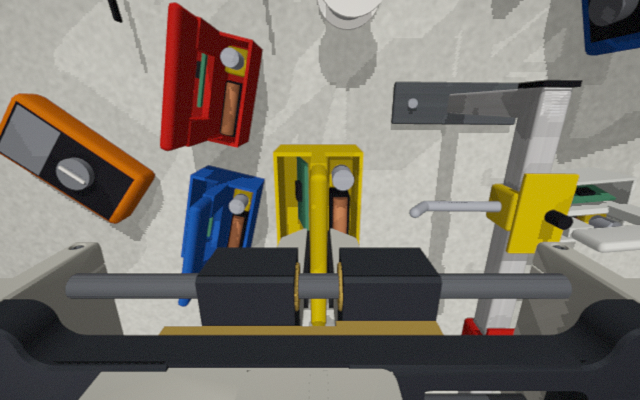

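```bash
python3 -m creep '[[[25,2,-2,0,0,0],[26,0,-1,0,0,0],[26,0,0,0,0,0],[26,0,0,0,0,0],[0,0,0,0,0,0]]]'; python3 -m creep '[[[0,0,0,0,0,0]]]'
```

```text
time: 5.97
tool_pos: [0.6443, 0.2474, 0.3635]
tool_rot: [3.138, -0.001, 1.568]
contact_force: [-7.5, 0.4, -6.8]
opening: 0.0096
time: 6.05
tool_pos: [0.6439, 0.2472, 0.3634]
tool_rot: [-3.142, -0.001, 1.567]
contact_force: [-4.8, 1.6, -3.2]
opening: 0.0096
```

```bash
python3 -m creep '[[[0,0,-12,0,0,0],[0,0,-9,0,0,0],[0,0,-4,0,0,0],[0,0,-4,0,0,0],[0,0,0,0,0,0]]]'; python3 - <<'E'
from h import *
s=robot.observe();im,m,P=grab("wrist","w6"); print(s['tool_pos'].round(4),s['contact_force'])
E
```

```text
time: 6.47
tool_pos: [0.6412, 0.2464, 0.3393]
tool_rot: [3.137, -0.002, 1.567]
contact_force: [-0.3, -0.3, -2.8]
opening: 0.0095
[0.6412 0.2464 0.3393] [-0.26438689 -0.33460517 -2.75055823]
```

View pics/w6.png

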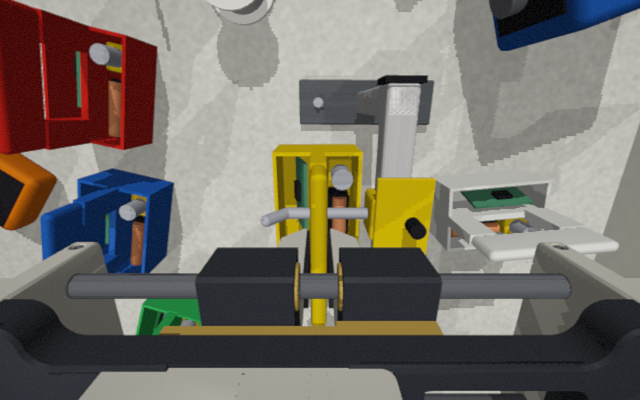

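```bash
python3 -m creep '[[[0,0,-4,0,0,0],[0,0,-3,0,0,0],[0,0,0,0,0,0]]]'; python3 -m creep '[[[0,0,-2,0,0,0],[0,0,0,0,0,0]]]'; python3 -m creep '[[[0,0,-2,0,0,0],[0,0,0,0,0,0]]]'
```

```text
time: 6.77
tool_pos: [0.6414, 0.2465, 0.3345]
tool_rot: [3.132, -0.003, 1.567]
contact_force: [0.3, -0.2, -1.7]
opening: 0.0094
time: 6.93
tool_pos: [0.6415, 0.2465, 0.3324]
tool_rot: [3.132, -0.003, 1.567]
contact_force: [0.1, -1.0, -2.5]
opening: 0.0097
time: 7.1
tool_pos: [0.6416, 0.2466, 0.3311]
tool_rot: [3.131, -0.003, 1.567]
contact_force: [-0.1, -1.1, -1.7]
opening: 0.01
```

```bash
for i in 1 2; do :; done; python3 -m creep '[[[0,0,-2,0,0,0],[0,0,-1,0,0,0]]]'; python3 -m creep '[[[0,0,-2,0,0,0],[0,0,0,0,0,0]]]'
```

```text
time: 7.27
tool_pos: [0.6417, 0.2462, 0.3298]
tool_rot: [3.129, -0.003, 1.567]
contact_force: [-4.7, -1.1, 5.1]
opening: 0.0096
time: 7.43
tool_pos: [0.6414, 0.2461, 0.3301]
tool_rot: [3.127, -0.003, 1.567]
contact_force: [0.5, 0.1, -2.4]
opening: 0.0097
```

```bash
python3 -m creep '[[[0,0,0,0,0,0],[0,0,0,0,0,0],[0,0,0,0,0,0],[0,0,0,0,0,0]]]' 0.52; python3 -m creep '[[[0,0,5,0,0.6,0],[0,0,10,0,0,0],[0,0,25,0,0,0],[0,0,40,0,0,0],[0,0,40,0,0,0]]]'
```

```text
time: 7.77
tool_pos: [0.6417, 0.2464, 0.3298]
tool_rot: [3.126, -0.004, 1.567]
contact_force: [0.2, 0.5, -0.2]
opening: 0.0217
time: 8.18
tool_pos: [0.6404, 0.2461, 0.444]
tool_rot: [-3.125, 0.001, 1.567]
contact_force: [0.8, 0.7, -0.0]
opening: 0.0218
```

```bash
python3 -m creep '[[[-40,10,0,0,0,-4],[-40,12,0,0,0,-4],[-40,12,0,0,0,-4],[-40,10,0,0,0,-3],[-38,0,0,0,0,0]]]' -1; python3 -m creep '[[[0,0,0,0,0,0]]]'; python3 -c "
from h import *
im,m,P=grab('wrist','r');np.save('r.npy',P)"
python3 -m creep '[[[-3,-33,0,0,0,0],[-3,-33,0,0,0,0],[0,-33,0,0,0,0],[0,-32,0,0,0,0],[0,0,0,0,0,0]]]';python3 -c "
from h import *
im,m,P=grab('wrist','b');np.save('b.npy',P)"
python3 -m creep '[[[3,-37,0,0,0,0],[4,-38,0,0,0,0],[4,-38,0,0,0,0],[4,-37,0,0,0,0],[0,0,0,0,0,0]]]';python3 -c "
from h import *
im,m,P=grab('wrist','g');np.save('g.npy',P)
a=[cv2.imread(f'pics/{c}.png')[60:260,230:430] for c in 'rbg']
cv2.imwrite('pics/c4.png',cv2.resize(np.hstack([x[:, 20:180] for x in a]),None,fx=1.66*1,fy=1.66*1.5,interpolation=cv2.INTER_CUBIC))"
```

```text
time: 8.6
tool_pos: [0.4451, 0.289, 0.4631]
tool_rot: [3.122, -0.016, 1.284]
contact_force: [-0.1, 0.5, 1.0]
opening: 0.0511
time: 8.68
tool_pos: [0.439, 0.2893, 0.4642]
tool_rot: [3.125, -0.015, 1.287]
contact_force: [1.1, 0.8, -0.1]
opening: 0.0577
time: 9.15
tool_pos: [0.437, 0.1551, 0.4698]
tool_rot: [3.112, -0.022, 1.294]
contact_force: [1.7, 0.4, -0.1]
opening: 0.0908
time: 9.62
tool_pos: [0.4564, 0.0033, 0.4733]
tool_rot: [3.105, -0.027, 1.3]
contact_force: [0.8, -0.2, -0.0]
opening: 0.0919
```

View pics/c4.png

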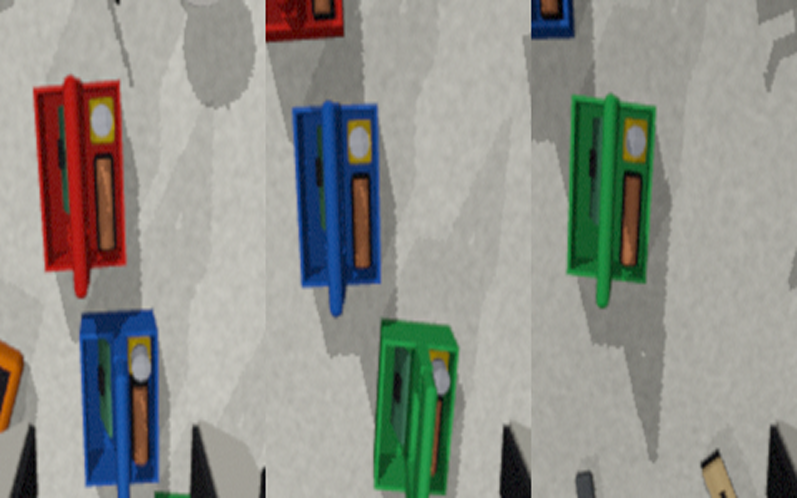

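```bash
cat > c.py <<'E'
from h import *
m=viewer.camera_model("wrist")
for c,a,b in (('r',(292.2,92.1),(298.8,177.7)),('b',(288.8,102.2),(292.4,184.9)),('g',(298.1,99.8),(293.3,182.1))):
    P=np.load(c+'.npy'); A=plane(m,P,*a,.125);B=plane(m,P,*b,.125); d=A-B
    print(c,((A+B)/2).round(4),np.linalg.norm(d).round(4),"yaw",np.degrees(np.arctan2(-d[0],d[1])).round(1))
s=robot.observe();print(s['tool_pos'],np.degrees(s['tool_rot']))
RR=R.from_euler('xyz',s['tool_rot']);T=R.from_euler('xyz',[np.pi,0,s['tool_rot'][2]]);print("level rotvec deg",np.degrees((T*RR.inv()).as_rotvec()).round(2), "grasp",s['tool_pos']+RR.apply([0,0,.159]))
E
python3 c.py
```

```text
r [0.4361 0.3471 0.125 ] 0.0938 yaw -13.2
b [0.4297 0.2059 0.125 ] 0.0936 yaw -15.0
g [0.4577 0.0562 0.125 ] 0.094 yaw -20.3
[0.45617597 0.00526197 0.47334108] [177.94117457  -1.64982388  74.51161258]
level rotvec deg [-1.04  2.42  0.03] grasp [0.46290236 0.00814524 0.31450959]
```

```bash
python3 -m creep '[[[0,17,-30,-0.5,1.2,-2],[1,17,-40,-0.5,1.2,-2],[1,17,-40,0,0,-1],[0,0,-30,0,0,0],[0,0,0,0,0,0]]]' -0.3; python3 -m creep '[[[0,0,0,0,0,0]]]'; python3 c.py|tail -2
```

```text
time: 10.08
tool_pos: [0.4611, 0.0613, 0.3335]
tool_rot: [3.129, -0.003, 1.206]
contact_force: [-0.1, 0.3, -0.2]
opening: 0.0631
time: 10.17
tool_pos: [0.4616, 0.0626, 0.3334]
tool_rot: [3.13, -0.003, 1.208]
contact_force: [0.0, 0.3, -0.2]
opening: 0.0606
[0.46161933 0.0626449  0.33343068] [ 1.79353071e+02 -1.67783165e-01  6.91941085e+01]
level rotvec deg [0.07 0.66 0.  ] grasp [0.46346287 0.06244244 0.1744415 ]
```

```bash
python3 -m creep '[[[-5,-5,-16,0.1,0.7,0],[0,-1,-16,0,0,0],[0,0,-14,0,0,0],[0,0,0,0,0,0],[0,0,0,0,0,0]]]'; python3 -m creep '[[[0,0,0,0,0,0]]]'; python3 c.py|tail -2
```

```text
time: 10.58
tool_pos: [0.4615, 0.0589, 0.2956]
tool_rot: [3.129, -0.006, 1.211]
contact_force: [-0.1, 0.2, 0.1]
opening: 0.0597
time: 10.67
tool_pos: [0.4623, 0.0591, 0.2974]
tool_rot: [3.126, -0.007, 1.212]
contact_force: [0.0, 0.1, 0.3]
opening: 0.0595
[0.46227305 0.05906663 0.2973526 ] [179.11813189  -0.39307136  69.41794379]
level rotvec deg [-0.06  0.96  0.  ] grasp [0.46494742 0.05922739 0.13837517]
```

```bash
python3 -m creep '[[[-5,-2,-6,0,1.0,0],[-1,0,-6,0,0.4,0],[0,0,-1,0,0,0]]]' 1 40; python3 -m creep '[[[0,0,-1,0,0.2,0],[0,0,0,0,0,0],[0,0,0,0,0,0],[0,0,0,0,0,0],[0,0,0,0,0,0]]]';python3 -m creep '[[[0,0,0,0,0,0],[0,0,0,0,0,0],[0,0,0,0,0,0]]]'; python3 c.py|tail -1
```

```text
time: 10.92
tool_pos: [0.4571, 0.057, 0.2874]
tool_rot: [-3.139, -0.0, 1.212]
contact_force: [0.0, 0.5, -0.3]
opening: 0.0441
time: 11.33
tool_pos: [0.4571, 0.0569, 0.2864]
tool_rot: [-3.135, 0.001, 1.211]
contact_force: [1.0, -1.4, 0.3]
opening: 0.0109
time: 11.58
tool_pos: [0.4569, 0.057, 0.2863]
tool_rot: [-3.135, 0.001, 1.211]
contact_force: [-1.0, 0.9, -0.3]
opening: 0.0094
level rotvec deg [-0.06 -0.41  0.  ] grasp [0.45580737 0.05720174 0.12730308]
```

```bash
python3 -m creep '[[[0,0,30,0,0,0],[0,0,40,0,0,0],[0,0,40,0,0,0],[0,0,35,0,0.3,0],[13,-32,0,0,0.3,3.4]]]'; python3 -m creep '[[[14,-33,0,0,0,3.4],[13,-33,0,0,0,3.4],[13,-33,0,0,0,3.4],[13,-32,0,0,0,3.4],[12,-28,0,0,0,3.2]]]'; python3 -m creep '[[[0,0,0,0,0,0]]]'; python3 c.py|tail -2
```

```text
time: 12.0
tool_pos: [0.466, 0.028, 0.4339]
tool_rot: [-3.111, 0.008, 1.275]
contact_force: [1.5, 0.1, -1.9]
opening: 0.0097
time: 12.42
tool_pos: [0.5317, -0.136, 0.4366]
tool_rot: [-3.116, 0.008, 1.589]
contact_force: [0.6, 0.6, -3.1]
opening: 0.0095
time: 12.5
tool_pos: [0.533, -0.1407, 0.4355]
tool_rot: [-3.116, 0.01, 1.588]
contact_force: [-0.6, -0.3, -3.6]
opening: 0.0095
[ 0.53297627 -0.14067612  0.43553403] [-178.54607297    0.56925479   90.99133378]
level rotvec deg [ 0.59 -1.44  0.01] grasp [ 0.52896987 -0.14232487  0.27659306]
```

Level, lower to entry height, and check the hook numerically against the view (tag mask and prong).

```bash
python3 -m creep '[[[1,2,-26,0.6,-1.4,-1],[0,2,-26,0,0,0],[0,2,-25,0,0,0],[0,0,0,0,0,0]]]'; python3 -m creep '[[[0,0,0,0,0,0]]]'; python3 c.py|tail -2; python3 - <<'E'
from h import *
im,m,P=grab("wrist","w7")
for n,X in (("tip",(.604,-.1345,.150)),("bend",(.616,-.1345,.138)),("root",(.672,-.1345,.138))): print(n,proj(m,P,X).round())
cv2.imwrite("pics/c5.png",cv2.resize(im[110:340,230:600],None,fx=2.1,fy=2.1))
E
```

```text
time: 12.83
tool_pos: [0.5335, -0.137, 0.3547]
tool_rot: [-3.141, -0.001, 1.563]
contact_force: [-0.7, 0.8, -3.1]
opening: 0.0097
time: 12.92
tool_pos: [0.5334, -0.1368, 0.3543]
tool_rot: [-3.139, -0.002, 1.563]
contact_force: [1.2, -0.4, -1.1]
opening: 0.0096
[ 0.53343696 -0.13683377  0.35426502] [-1.79858204e+02 -1.00913861e-01  8.95455297e+01]
level rotvec deg [-0.1  -0.14 -0.  ] grasp [ 0.5330457  -0.13655062  0.19526575]
tip [417. 225.]
bend [428. 218.]
root [503. 218.]
```

View pics/c5.png

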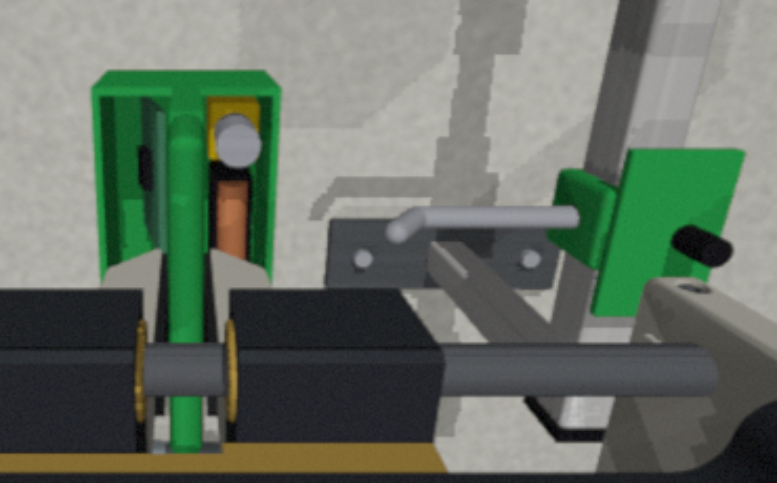

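```bash
python3 -m creep '[[[25,1,0,0,0,0],[27,1,-1,0,0,0],[27,0,-1,0,0,0],[27,0,-1,0,0,0],[0,0,-1,0,0,0]]]'; python3 -m creep '[[[0,0,-8,0,0,0],[0,0,-8,0,0,0],[0,0,-3,0,0,0],[0,0,0,0,0,0]]]'; python3 c.py|tail -2
```

```text
time: 13.38
tool_pos: [0.6415, -0.1335, 0.3568]
tool_rot: [-3.138, -0.001, 1.563]
contact_force: [-0.2, -0.8, -16.4]
opening: 0.0097
time: 13.72
tool_pos: [0.6398, -0.133, 0.3385]
tool_rot: [-3.141, 0.0, 1.563]
contact_force: [-0.7, 0.2, -4.2]
opening: 0.0096
[ 0.63983996 -0.13301584  0.33845818] [-1.79972567e+02  1.99543059e-02  8.95776163e+01]
level rotvec deg [ 0.02 -0.03  0.  ] grasp [ 0.63976343 -0.13307065  0.17945821]
```

```bash
python3 -m creep '[[[0,0,-4,0,0,0],[0,0,-3,0,0,0],[0,0,0,0,0,0]]]';python3 -m creep '[[[0,0,-3,0,0,0],[0,0,0,0,0,0]]]'; python3 -m creep '[[[0,0,-2,0,0,0],[0,0,0,0,0,0]]]'
```

```text
time: 13.97
tool_pos: [0.6383, -0.1333, 0.3328]
tool_rot: [3.14, 0.001, 1.562]
contact_force: [1.1, -0.4, -3.5]
opening: 0.0095
time: 14.13
tool_pos: [0.6382, -0.1335, 0.3317]
tool_rot: [3.136, 0.002, 1.562]
contact_force: [-0.8, 0.6, -2.7]
opening: 0.0096
time: 14.3
tool_pos: [0.6382, -0.1336, 0.3316]
tool_rot: [3.134, 0.003, 1.562]
contact_force: [0.2, 0.7, -2.9]
opening: 0.0099
```

```bash
python3 -m creep '[[[0,0,-4,0,0,0]]]'; python3 -m creep '[[[0,0,-3,0,0.3,0]]]'; python3 -m creep '[[[0,0,0,0,0,0],[0,0,0,0,0,0],[0,0,0,0,0,0],[0,0,0,0,0,0]]]' 0.5; python3 -m creep '[[[0,0,5,0,0.3,0],[0,0,10,0,0,0],[0,0,25,0,0,0],[0,0,40,0,0,0],[0,0,40,0,0,0]]]'; python3 c.py | tail -2
```

```text
time: 14.38
tool_pos: [0.6382, -0.1337, 0.3307]
tool_rot: [3.131, 0.004, 1.562]
contact_force: [-11.0, 4.0, 34.9]
opening: 0.0098
time: 14.47
tool_pos: [0.6382, -0.1334, 0.331]
tool_rot: [3.132, 0.005, 1.562]
contact_force: [-4.5, 3.9, 13.9]
opening: 0.0095
time: 14.8
tool_pos: [0.6386, -0.1334, 0.333]
tool_rot: [3.127, 0.007, 1.562]
contact_force: [-0.8, 0.3, -0.4]
opening: 0.0225
time: 15.22
tool_pos: [0.6373, -0.1333, 0.4467]
tool_rot: [-3.129, -0.0, 1.562]
contact_force: [0.7, -0.8, 0.5]
opening: 0.0229
[ 0.63727871 -0.13328367  0.44665351] [-1.79259138e+02 -1.56194758e-02  8.95028222e+01]
level rotvec deg [-0.02 -0.74 -0.  ] grasp [ 0.63522327 -0.1332225   0.28766681]
```

```bash
python3 -c "
from h import *
im,m,P=grab('top','t2')
for c in HUE:
    for i,s,ce,l in comps(im,c,100):
        if 180<ce[0]<400 and 140<ce[1]<255: print(c,s.tolist(),ce.round(1))"
python3 -m creep '[[[-20,34,0,0,-0.4,-1.5],[-20,34,0,0,-0.4,-1.5],[-21,34,0,0,0,-1.5],[-21,34,0,0,0,-1.5],[-21,34,0,0,0,-1.5]]]' -0.3; python3 -m creep '[[[-21,34,0,0,0,-1.5],[-21,34,0,0,0,-1.5],[-21,34,0,0,0,-1.5],[-20,32,0,0,0,-1.5],[0,0,0,0,0,0]]]';  python3 -m creep '[[[0,0,0,0,0,0]]]'; python3 c.py|tail -2
python3 - <<'E'
from h import *
im,m,P=grab("wrist","w8")
print([proj(m,P,X).round() for X in ([.4297+.0126,.2059+.047,.125],[.4297-.0126,.2059-.047,.125])])
for i,s,ce,l in comps(im,'blue',300): print(s.tolist(),ce)
E
```

```text
red [263, 146, 20, 14, 227] [272.7 152.4]
red [185, 223, 43, 27, 526] [208.  237.6]
yellow [221, 145, 20, 14, 232] [230.  151.2]
yellow [217, 159, 34, 25, 535] [234.6 171.5]
blue [306, 148, 20, 13, 222] [315.7 153.6]
blue [231, 226, 38, 27, 442] [250.9 240.6]
time: 15.68
tool_pos: [0.533, 0.0344, 0.4627]
tool_rot: [3.111, 0.008, 1.415]
contact_force: [0.2, 1.0, 1.1]
opening: 0.0519
time: 16.1
tool_pos: [0.4409, 0.1775, 0.4668]
tool_rot: [3.107, 0.003, 1.306]
contact_force: [-0.1, 1.1, 0.1]
opening: 0.0596
time: 16.18
tool_pos: [0.4399, 0.1788, 0.4677]
tool_rot: [3.105, 0.003, 1.31]
contact_force: [1.1, -0.9, -0.2]
opening: 0.0596
[0.43987713 0.17882241 0.4676891 ] [1.77920040e+02 1.57445583e-01 7.50567009e+01]
level rotvec deg [ 0.69  1.97 -0.  ] grasp [0.44534015 0.17691248 0.30879446]
[array([291., 115.]), array([293., 199.])]
[268, 112, 52, 87, 2739] [290.95034684 149.67871486]
[512, 249, 24, 24, 318] [523.50628931 259.12893082]
```

```bash
python3 -m creep '[[[-5,9,-35,0.4,1.0,0],[-5,9,-40,0.4,1.0,0],[0,6,-40,0,0,0],[0,0,-35,0,0.3,0],[0,0,0,0,0.3,0]]]' -0.3; python3 -m creep '[[[0,0,0,0,0,0]]]'; python3 c.py|tail -2
```

```text
time: 16.65
tool_pos: [0.4331, 0.1989, 0.3174]
tool_rot: [3.141, -0.005, 1.304]
contact_force: [-1.4, -1.2, -0.7]
opening: 0.0596
time: 16.73
tool_pos: [0.4341, 0.198, 0.3172]
tool_rot: [-3.14, -0.004, 1.302]
contact_force: [0.3, 0.2, 0.6]
opening: 0.06
[0.43406268 0.19803543 0.31723411] [-179.91279835   -0.24474503   74.60904267]
level rotvec deg [-0.26 -0.02 -0.  ] grasp [0.43400963 0.19875448 0.15823574]
```

```bash
python3 -m creep '[[[-4,6,-12,-0.3,0,0],[0,2,-12,0,0,0],[0,0,-8,0,0,0],[0,0,0,0,0,0],[0,0,0,0,0,0]]]'; python3 c.py|tail -2
```

```text
time: 17.15
tool_pos: [0.4362, 0.2035, 0.2926]
tool_rot: [3.13, -0.005, 1.296]
contact_force: [-1.1, -0.1, 0.0]
opening: 0.06
[0.43617447 0.20354326 0.29259684] [179.35711433  -0.28761573  74.27216873]
level rotvec deg [-0.1  0.7  0. ] grasp [0.43810803 0.20382789 0.13360886]
```

```bash
python3 -m creep '[[[-6,2,-5,0,0.9,0.5],[-1,0,-3,0,0.3,0],[0,0,0,0,0,0]]]' 1 40; python3 -m creep '[[[0,0,-1,0,0.2,0],[0,0,0,0,0,0],[0,0,0,0,0,0],[0,0,0,0,0,0],[0,0,0,0,0,0]]]';python3 -m creep '[[[0,0,0,0,0,0],[0,0,0,0,0,0],[0,0,0,0,0,0]]]'; python3 c.py|tail -1
```

```text
time: 17.4
tool_pos: [0.4299, 0.2052, 0.2872]
tool_rot: [-3.135, -0.002, 1.305]
contact_force: [0.2, 0.5, 0.4]
opening: 0.0443
time: 17.82
tool_pos: [0.4299, 0.2053, 0.2869]
tool_rot: [-3.133, -0.001, 1.305]
contact_force: [-0.9, 1.1, 0.3]
opening: 0.0111
time: 18.07
tool_pos: [0.4299, 0.2054, 0.2869]
tool_rot: [-3.133, -0.001, 1.305]
contact_force: [-0.2, 0.1, -0.4]
opening: 0.0093
level rotvec deg [-0.21 -0.48 -0.  ] grasp [0.4285504  0.20594864 0.127897  ]
```

```bash
python3 -m creep '[[[0,0,30,0,0,0],[0,0,40,0,0,0],[0,0,40,0,0,0],[0,0,35,0,0.3,0],[17,-34,0,0,0.3,2.5]]]'; python3 -m creep '[[[18,-35,0,0,0,2.5],[18,-35,0,0,0,2.5],[18,-35,0,0,0,2.5],[18,-34,0,0,0,2.5],[16,-31,0,0,0,2.5]]]'; python3 -m creep '[[[0,0,0,0,0,0]]]'; python3 c.py|tail -2
```

```text
time: 18.48
tool_pos: [0.4425, 0.1738, 0.4337]
tool_rot: [-3.109, 0.007, 1.354]
contact_force: [2.1, 0.1, -3.3]
opening: 0.0095
time: 18.9
tool_pos: [0.5313, -0.0013, 0.4359]
tool_rot: [-3.113, 0.005, 1.592]
contact_force: [1.1, 0.7, -2.7]
opening: 0.0098
time: 18.98
tool_pos: [0.5333, -0.0064, 0.4349]
tool_rot: [-3.113, 0.008, 1.589]
contact_force: [-1.1, 0.3, -2.4]
opening: 0.0096
[ 0.53330843 -0.00643692  0.43488775] [-178.34605429    0.44530347   91.04486183]
level rotvec deg [ 0.48 -1.65  0.01] grasp [ 0.52874253 -0.00775562  0.2759588 ]
```

```bash
python3 -m creep '[[[2,2,-26,0.5,-1.5,-1],[1,1,-26,0,0,0],[0,0,-24,0,0,0],[0,0,0,0,0,0]]]'; python3 -m creep '[[[0,0,0,0,0,0]]]'; python3 c.py|tail -2; python3 - <<'E'
from h import *
im,m,P=grab("wrist","w9")
for n,X in (("tip",(.606,-.002,.150)),("bend",(.618,-.002,.138)),("root",(.674,-.002,.138))): print(n,proj(m,P,X).round())
# prong rows: blue clamp centre and brightness columns just left of it
g=cv2.cvtColor(im,cv2.COLOR_BGR2GRAY)
for u in (440,450,460,470): print(u,g[195:230,u].tolist())
E
```

```text
time: 19.32
tool_pos: [0.5366, -0.0069, 0.3549]
tool_rot: [-3.139, -0.001, 1.563]
contact_force: [-0.8, 0.3, -3.5]
opening: 0.0096
time: 19.4
tool_pos: [0.5365, -0.0068, 0.3544]
tool_rot: [-3.137, -0.002, 1.563]
contact_force: [0.6, -0.6, -1.7]
opening: 0.01
[ 0.53646051 -0.0067525   0.35441186] [-1.79718138e+02 -9.02873703e-02  8.95263600e+01]
level rotvec deg [-0.09 -0.28 -0.  ] grasp [ 0.53568042 -0.00649549  0.19541398]
tip [417. 222.]
bend [428. 215.]
root [503. 215.]
440 [117, 122, 120, 124, 123, 123, 123, 120, 119, 117, 118, 122, 122, 126, 137, 147, 152, 155, 157, 151, 147, 135, 114, 107, 114, 116, 114, 116, 114, 117, 121, 121, 124, 126, 125]
450 [119, 120, 119, 117, 119, 117, 119, 118, 122, 121, 120, 121, 120, 124, 138, 146, 149, 154, 154, 153, 147, 136, 115, 104, 116, 120, 120, 122, 121, 120, 120, 119, 121, 120, 120]
460 [117, 123, 121, 122, 119, 118, 121, 120, 123, 123, 119, 118, 120, 133, 140, 144, 151, 155, 153, 153, 147, 136, 117, 103, 119, 123, 118, 120, 120, 121, 121, 121, 121, 123, 139]
470 [161, 163, 166, 165, 164, 161, 164, 164, 165, 168, 170, 170, 171, 143, 136, 147, 151, 154, 153, 151, 148, 135, 118, 116, 160, 169, 167, 166, 166, 166, 164, 166, 164, 166, 167]
```

```bash
python3 -m creep '[[[24,3,0,0,0,0],[26,3,0,0,0,0],[27,0,-1,0,0,0],[27,0,-1,0,0,0],[0,0,-1,0,0,0]]]'; python3 -m creep '[[[0,0,-8,0,0,0],[0,0,-8,0,0,0],[0,0,-4,0,0,0],[0,0,0,0,0,0]]]'; python3 -m creep '[[[0,0,-3,0,0,0],[0,0,0,0,0,0]]]'; python3 c.py|tail -2
```

```text
time: 19.87
tool_pos: [0.642, 0.0013, 0.358]
tool_rot: [-3.135, -0.001, 1.564]
contact_force: [-5.4, -0.7, -6.2]
opening: 0.01
time: 20.2
tool_pos: [0.6403, 0.0022, 0.339]
tool_rot: [-3.138, -0.001, 1.565]
contact_force: [-0.5, -0.3, -3.5]
opening: 0.0091
time: 20.37
tool_pos: [0.6393, 0.0022, 0.3366]
tool_rot: [-3.139, -0.001, 1.565]
contact_force: [0.1, 0.3, -3.3]
opening: 0.0097
[0.63926026 0.00224015 0.33663827] [-1.79857858e+02 -5.03023406e-02  8.96648923e+01]
level rotvec deg [-0.05 -0.14 -0.  ] grasp [0.63886663 0.00238204 0.17763882]
```

```bash
python3 -m creep '[[[1,0,-3,0,0,0],[0,0,0,0,0,0]]]'; python3 -m creep '[[[0,0,-2,0,0,0],[0,0,0,0,0,0]]]'; python3 -m creep '[[[0,0,-2,0,0,0],[0,0,0,0,0,0]]]'
```

```text
time: 20.53
tool_pos: [0.6399, 0.0022, 0.3344]
tool_rot: [-3.141, -0.001, 1.565]
contact_force: [-0.1, 0.4, -3.5]
opening: 0.0097
time: 20.7
tool_pos: [0.6399, 0.0021, 0.3327]
tool_rot: [3.142, -0.001, 1.565]
contact_force: [0.2, -0.3, -3.0]
opening: 0.0099
time: 20.87
tool_pos: [0.6401, 0.0021, 0.3319]
tool_rot: [3.139, -0.0, 1.565]
contact_force: [-0.8, -0.9, -2.1]
opening: 0.0096
```

```bash
python3 -m creep '[[[0,0,-1,0,0,0],[0,0,0,0,0,0],[0,0,0,0,0,0],[0,0,0,0,0,0],[0,0,0,0,0,0]]]' 0.5; python3 -m creep '[[[0,0,5,0,0,0],[0,0,10,0,0,0],[0,0,25,0,0,0],[0,0,40,0,0,0],[0,0,40,0,0,0]]]'; python3 -c "
from h import *
im,m,P=grab('top','t3')
for c in HUE:
    for i,s,ce,l in comps(im,c,100):
        if 180<ce[0]<400 and 140<ce[1]<255: print(c,s.tolist(),ce.round(1))"
python3 -m creep '[[[-20,33,0,0,-0.3,-1.5],[-22,35,0,0,-0.3,-1.5],[-22,35,0,0,0,-1.5],[-22,35,0,0,0,-1.5],[-22,35,0,0,0,-1.5]]]' -0.3; python3 -m creep '[[[-22,35,0,0,0,-1.5],[-22,35,0,0,0,-1.5],[-22,35,0,0,0,-1.5],[-22,30,0,0,0,-1.5],[0,0,0,0,0,0]]]';  python3 -m creep '[[[0,0,0,0,0,0]]]'; python3 c.py|tail -2
python3 - <<'E'
from h import *
im,m,P=grab("wrist","w10")
print([proj(m,P,X).round() for X in ([.4361+.0107,.3471+.0457,.125],[.4361-.0107,.3471-.0457,.125])])
for i,s,ce,l in comps(im,'red',300): print(s.tolist(),ce)
E
```

```text
time: 21.28
tool_pos: [0.6407, 0.002, 0.3324]
tool_rot: [3.135, 0.0, 1.565]
contact_force: [0.2, 0.4, 0.4]
opening: 0.0228
time: 21.7
tool_pos: [0.639, 0.0021, 0.4485]
tool_rot: [-3.129, -0.002, 1.565]
contact_force: [1.4, 0.4, 0.4]
opening: 0.0229
red [263, 146, 16, 14, 168] [270.1 152.4]
red [185, 223, 43, 27, 522] [207.8 237.7]
yellow [221, 145, 20, 14, 232] [230.  151.2]
yellow [217, 159, 34, 25, 536] [234.5 171.4]
green [349, 149, 19, 13, 209] [357.9 154.5]
green [342, 164, 35, 23, 339] [359.2 176.3]
time: 22.17
tool_pos: [0.5305, 0.1715, 0.4679]
tool_rot: [3.109, -0.001, 1.415]
contact_force: [1.2, 0.5, 0.9]
opening: 0.0513
time: 22.58
tool_pos: [0.4348, 0.3123, 0.4737]
tool_rot: [3.104, -0.008, 1.309]
contact_force: [1.0, 0.1, -0.4]
opening: 0.0596
time: 22.67
tool_pos: [0.4336, 0.3136, 0.4747]
tool_rot: [3.102, -0.009, 1.312]
contact_force: [-0.2, -0.4, 0.3]
opening: 0.0594
[0.43360268 0.31357578 0.47466169] [177.7495938   -0.51153392  75.18664079]
level rotvec deg [0.08 2.31 0.01] grasp [0.44000126 0.3133508  0.31579065]
[array([299., 111.]), array([303., 191.])]
[275, 108, 52, 85, 2550] [298.77372549 146.29176471]
```

```bash
python3 -m creep '[[[-1,13,-40,0.1,1.2,0.8],[-1,13,-41,0.1,1.2,0.8],[0,13,-41,0,0,0.5],[0,0,-41,0,0.3,0],[0,0,0,0,0.3,0]]]' -0.3; python3 -m creep '[[[0,0,0,0,0,0]]]'; python3 c.py|tail -2
```

```text
time: 23.13
tool_pos: [0.4353, 0.3486, 0.3129]
tool_rot: [-3.14, -0.01, 1.343]
contact_force: [-0.6, -0.4, -1.0]
opening: 0.0595
time: 23.22
tool_pos: [0.4364, 0.3478, 0.313]
tool_rot: [-3.139, -0.009, 1.342]
contact_force: [-0.3, 0.2, 1.1]
opening: 0.0595
[0.43638669 0.34781649 0.31297764] [-179.84325709   -0.52058897   76.89465544]
level rotvec deg [-0.54 -0.03 -0.  ] grasp [0.43629061 0.34932214 0.1539848 ]
```

```bash
python3 -m creep '[[[-2,0,-12,-0.5,0.3,0],[-2,0,-11,0,0.3,0],[-1,0,-5,0,0.2,0],[0,0,0,0,0,0]]]' 0; python3 c.py|tail -2
```

```text
time: 23.55
tool_pos: [0.4346, 0.3463, 0.2894]
tool_rot: [-3.134, -0.003, 1.338]
contact_force: [-0.3, -0.1, 0.3]
opening: 0.0464
[0.43455589 0.34628589 0.28936247] [-1.79554320e+02 -1.61970984e-01  7.66517585e+01]
level rotvec deg [-0.26 -0.4  -0.  ] grasp [0.43345628 0.34700875 0.13036791]
```

```bash
python3 -m creep '[[[1,0,-3,0,0,0],[0,0,-1,0,0,0],[0,0,0,0,0,0],[0,0,0,0,0,0],[0,0,0,0,0,0]]]' 1 40;python3 -m creep '[[[0,0,0,0,0,0],[0,0,0,0,0,0],[0,0,0,0,0,0]]]'; python3 c.py|tail -2
```

```text
time: 23.97
tool_pos: [0.4365, 0.3466, 0.2885]
tool_rot: [-3.139, -0.007, 1.338]
contact_force: [-0.1, -0.5, -0.4]
opening: 0.0173
time: 24.22
tool_pos: [0.4362, 0.3467, 0.2887]
tool_rot: [-3.138, -0.007, 1.338]
contact_force: [0.3, -0.2, -2.3]
opening: 0.0098
[0.43623283 0.34670555 0.2887098 ] [-179.82211278   -0.42845697   76.67119688]
level rotvec deg [-0.46 -0.07 -0.  ] grasp [0.43602659 0.34797631 0.12971501]
```

```bash
python3 -m creep '[[[0,0,30,0,0,0],[0,0,40,0,0,0],[0,0,40,0,0,0],[0,0,35,0,0.3,0],[17,-36,0,0,0.3,2.2]]]'; python3 -m creep '[[[17,-37,0,0,0,2.2],[17,-37,0,0,0,2.2],[17,-37,0,0,0,2.2],[17,-36,0,0,0,2.2],[15,-33,0,0,0,2]]]'; python3 -m creep '[[[0,0,0,0,0,0]]]'; python3 c.py|tail -2
```

```text
time: 24.63
tool_pos: [0.449, 0.3133, 0.4348]
tool_rot: [-3.118, 0.002, 1.383]
contact_force: [1.2, -0.9, -2.0]
opening: 0.0094
time: 25.05
tool_pos: [0.5323, 0.1282, 0.4375]
tool_rot: [-3.122, -0.001, 1.59]
contact_force: [0.3, -0.3, -3.0]
opening: 0.0098
time: 25.13
tool_pos: [0.5344, 0.1228, 0.4369]
tool_rot: [-3.123, 0.003, 1.586]
contact_force: [-1.0, -0.0, -2.1]
opening: 0.0099
[0.53443834 0.12278384 0.43694858] [-1.78929754e+02  1.48074656e-01  9.08972009e+01]
level rotvec deg [ 0.16 -1.07  0.  ] grasp [0.5314753  0.12232654 0.27797685]
```

```bash
python3 -m creep '[[[2,3,-26,0.2,-1,-1],[1,3,-26,0,0,0],[0,0,-25,0,0,0],[0,0,0,0,0,0]]]'; python3 -m creep '[[[0,0,0,0,0,0]]]'; python3 c.py|tail -2; python3 - <<'E'
from h import *
im,m,P=grab("wrist","w11")
for n,X in (("tip",(.606,.1275,.150)),("bend",(.618,.1275,.138)),("root",(.674,.1275,.138))): print(n,proj(m,P,X).round())
g=cv2.cvtColor(im,cv2.COLOR_BGR2GRAY)
for u in (440,455,470): print(u,g[195:230,u].tolist())
cv2.imwrite("pics/c6.png",cv2.resize(im[110:340,230:600],None,fx=2.1,fy=2.1))
E
```

```text
time: 25.47
tool_pos: [0.5382, 0.125, 0.3576]
tool_rot: [3.14, -0.001, 1.559]
contact_force: [-0.6, 0.2, -3.5]
opening: 0.0098
time: 25.55
tool_pos: [0.5382, 0.1251, 0.3573]
tool_rot: [-3.141, -0.001, 1.559]
contact_force: [-0.0, -0.7, -1.4]
opening: 0.0095
[0.53818867 0.12512948 0.35728862] [-1.79984125e+02 -4.55122206e-02  8.93459369e+01]
level rotvec deg [-0.05 -0.02 -0.  ] grasp [0.53814606 0.12525627 0.19828868]
tip [412. 223.]
bend [422. 216.]
root [496. 215.]
440 [123, 124, 125, 124, 124, 125, 126, 128, 126, 122, 120, 118, 116, 120, 141, 152, 157, 163, 162, 158, 154, 144, 123, 103, 119, 126, 124, 124, 123, 124, 126, 125, 125, 125, 123]
455 [124, 125, 126, 126, 126, 127, 128, 128, 127, 126, 129, 126, 126, 124, 138, 152, 156, 162, 163, 159, 154, 143, 125, 111, 124, 126, 124, 121, 124, 124, 126, 125, 124, 123, 125]
470 [167, 167, 168, 165, 165, 166, 169, 168, 168, 168, 168, 167, 165, 142, 141, 150, 157, 162, 160, 159, 152, 142, 123, 133, 164, 171, 166, 165, 166, 167, 168, 170, 172, 171, 173]
```

View pics/c6.png

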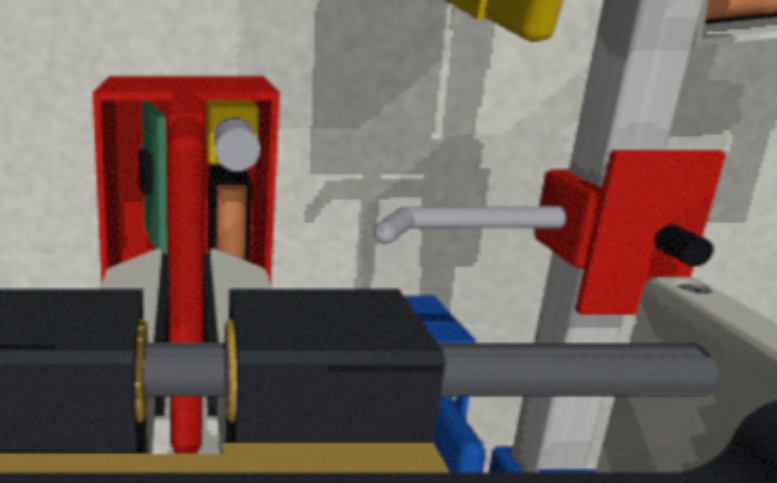

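```bash
python3 -m creep '[[[24,2,-1,0,0,0],[25,1,-1,0,0,0],[26,0,-1,0,0,0],[27,0,-1,0,0,0],[0,0,-1,0,0,0]]]'; python3 -m creep '[[[0,0,-8,0,0,0],[0,0,-8,0,0,0],[0,0,-3,0,0,0],[0,0,0,0,0,0]]]'; python3 -m creep '[[[0,0,-2,0,0,0],[0,0,0,0,0,0]]]'; python3 c.py|tail -2
```

```text
time: 26.02
tool_pos: [0.6416, 0.1302, 0.3593]
tool_rot: [3.141, -0.001, 1.562]
contact_force: [-4.2, -0.4, -6.6]
opening: 0.0097
time: 26.35
tool_pos: [0.6396, 0.1311, 0.3411]
tool_rot: [3.138, -0.002, 1.563]
contact_force: [0.6, -0.2, -2.1]
opening: 0.0099
time: 26.52
tool_pos: [0.6384, 0.1313, 0.3398]
tool_rot: [3.137, -0.002, 1.564]
contact_force: [-0.8, -0.1, -2.9]
opening: 0.0096
[0.63842326 0.13134432 0.33976843] [ 1.79761007e+02 -9.17113752e-02  8.95961448e+01]
level rotvec deg [-0.09  0.24  0.  ] grasp [0.63908826 0.13159415 0.18077001]
```

```bash
python3 -m creep '[[[1,0,-3,0,0.2,0],[0,0,0,0,0,0]]]'; python3 -m creep '[[[0,0,-3,0,0,0],[0,0,0,0,0,0]]]'; python3 -m creep '[[[0,0,-2,0,0,0],[0,0,0,0,0,0]]]'
```

```text
time: 26.68
tool_pos: [0.639, 0.1315, 0.3376]
tool_rot: [3.14, -0.002, 1.564]
contact_force: [-0.2, 0.6, -2.9]
opening: 0.0096
time: 26.85
tool_pos: [0.639, 0.1314, 0.3348]
tool_rot: [3.139, -0.002, 1.564]
contact_force: [0.0, -0.0, -3.1]
opening: 0.0093
time: 27.02
tool_pos: [0.6392, 0.1315, 0.3336]
tool_rot: [3.137, -0.002, 1.564]
contact_force: [0.2, -0.5, -2.6]
opening: 0.0095
```

```bash
python3 -m creep '[[[0,0,-1,0,0,0],[0,0,0,0,0,0],[0,0,0,0,0,0],[0,0,0,0,0,0],[0,0,0,0,0,0]]]' 0.5; python3 -m creep '[[[0,0,5,0,0,0],[0,0,10,0,0,0],[0,0,25,0,0,0],[0,0,40,0,0,0],[0,0,40,0,0,0]]]'; 
python3 -m creep '[[[-14,-40,0,0,0,0],[-14,-40,0,0,0,0],[-14,-39,0,0,0,0],[-15,-39,0,0,0,0],[-15,-39,0,0,0,0]]]' 1;python3 -m creep '[[[-14,-39,0,0,0,0],[-14,-39,0,0,0,0],[-14,-39,0,0,0,0],[-15,-39,0,0,0,0],[-15,-39,0,0,0,0]]]'; python3 -m creep '[[[-14,-39,0,0,0,0],[-14,-39,0,0,0,0],[0,0,0,0,0,0]]]'; python3 -m creep '[[[0,0,0,0,0,0]]]'; python3 c.py|tail -2
python3 - <<'E'
from h import *
im,m,P=grab("wrist","w12"); t,mt,Pt=grab("top","t4");np.save('l.npy',P)
for X in ([.534,-.405,.05],[.42,-.405,.075]): print(proj(m,P,X).round(),proj(mt,Pt,X).round())
for c in HUE:
    for i,s,ce,l in comps(t,c,100):
        if 180<ce[0]<400 and 140<ce[1]<255: print(c,s.tolist(),ce.round(1))
a=cv2.resize(im[0:320,150:550],None,fx=1.25,fy=1.25);b=cv2.resize(t[160:260,395:475],(320,400),interpolation=cv2.INTER_CUBIC)
cv2.imwrite("pics/c7.png",np.hstack([a,b[:400]][:1]+[b]) if a.shape[0]==400 else a)
E
```

```text
time: 27.43
tool_pos: [0.6396, 0.1314, 0.3336]
tool_rot: [3.134, -0.002, 1.564]
contact_force: [-1.0, 0.9, -0.2]
opening: 0.0225
time: 27.85
tool_pos: [0.638, 0.1311, 0.4496]
tool_rot: [-3.13, -0.0, 1.564]
contact_force: [1.4, 0.5, 0.3]
opening: 0.0231
time: 28.27
tool_pos: [0.5655, -0.0607, 0.4681]
tool_rot: [3.121, -0.002, 1.578]
contact_force: [1.9, -0.7, 0.7]
opening: 0.0005
time: 28.68
tool_pos: [0.4903, -0.255, 0.4753]
tool_rot: [3.113, 0.003, 1.579]
contact_force: [1.9, -0.3, 0.4]
opening: 0.0004
time: 28.93
tool_pos: [0.4581, -0.3387, 0.4787]
tool_rot: [3.11, 0.008, 1.573]
contact_force: [0.3, 1.1, -0.5]
opening: 0.0008
time: 29.02
tool_pos: [0.4571, -0.3402, 0.4796]
tool_rot: [3.109, 0.009, 1.569]
contact_force: [0.2, 1.0, 0.1]
opening: 0.0007
[ 0.4571027  -0.34015248  0.4796291 ] [178.16037546   0.49453692  89.92550282]
level rotvec deg [ 0.5   1.84 -0.01] grasp [ 0.46220512 -0.34153077  0.32071696]
[359. 203.] [436. 209.]
[283. 209.] [439. 244.]
red [263, 146, 20, 14, 226] [272.7 152.3]
red [255, 162, 37, 24, 516] [275.1 173.8]
yellow [217, 145, 34, 39, 767] [233.2 165.4]
green [349, 149, 19, 12, 205] [358.  154.5]
green [340, 164, 36, 12, 128] [355.4 170.6]
green [340, 174, 32, 13, 170] [357.3 181.8]
blue [306, 147, 20, 14, 220] [315.6 153.6]
blue [298, 163, 33, 23, 441] [315.5 174.9]
```

```bash
python3 -c "
import cv2;print(cv2.imread('pics/c7.png').shape)"
```

```text
(400, 820, 3)
```

View pics/c7.png

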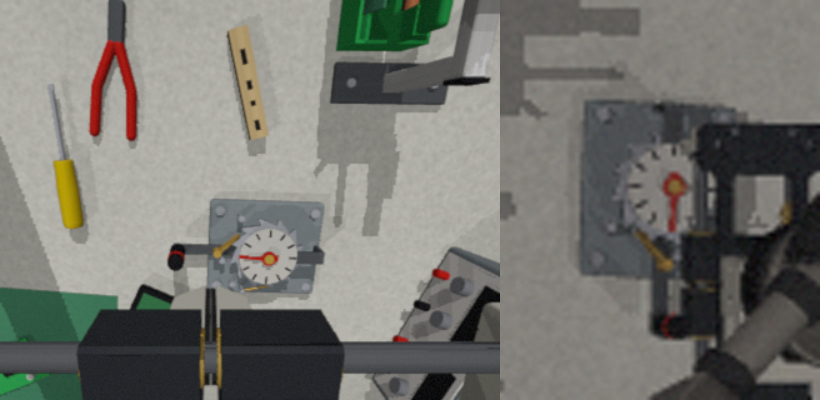

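```bash
python3 - <<'E'
from h import *
m=viewer.camera_model("wrist");P=np.load('l.npy')
A=plane(m,P,366,207,.05);G=plane(m,P,290,210,.075);print(A,G,np.linalg.norm((A-G)[:2]),np.degrees(np.arctan2(*(A-G)[1::-1])))
im=cv2.imread('pics/w12.png')[180:230,270:400]
h=cv2.cvtColor(im,cv2.COLOR_BGR2HSV); k=(h[...,2]<45).astype(np.uint8)
n,l,st,ce=cv2.connectedComponentsWithStats(k)
for i in range(1,n):
    if st[i][4]>25: print(st[i]+[270,180,0,0,0],ce[i]+[270,180])
E
```

```text
[ 0.54584561 -0.41260072  0.05      ] [ 0.42966173 -0.40611065  0.075     ] 0.11636500405099975 -3.19723411386314
[287 196  11   7  47] [292.5106383  198.21276596]
[285 204  11  12 113] [290.04424779 209.2920354 ]
```

```bash
python3 -m creep '[[[-8,-34,-20,0.3,1.0,0],[-8,-34,-22,0.2,1.0,0],[-8,-35,-22,0,0.2,0],[-5,0,-41,0,0.2,0],[0,0,-41,0,0.2,0]]]' 1; python3 -m creep '[[[0,0,0,0,0,0]]]'; python3 c.py|tail -2
```

```text
time: 29.53
tool_pos: [0.4339, -0.4379, 0.3431]
tool_rot: [3.138, 0.019, 1.587]
contact_force: [0.9, -1.4, -1.4]
opening: 0.0004
time: 29.62
tool_pos: [0.4335, -0.4358, 0.3357]
tool_rot: [-3.137, 0.008, 1.588]
contact_force: [0.0, 1.6, -0.7]
opening: 0.0003
[ 0.43350325 -0.43582161  0.33565223] [-179.74986719    0.44981093   90.98039602]
level rotvec deg [ 0.45 -0.24  0.  ] grasp [ 0.43283057 -0.43708154  0.17665864]
```

```bash
python3 -m creep '[[[-2,-4,-36,0.4,-0.2,0],[-1,-1,-36,0,0,0],[0,0,-36,0,0,0],[0,0,-5,0,0,0],[0,0,0,0,0,0]]]' 1; python3 -m creep '[[[0,0,0,0,0,0]]]'; python3 c.py|tail -2; python3 -c "
from h import *
im,m,P=grab('wrist','w13'); print(proj(m,P,[.4297,-.406,.075]),proj(m,P,[.546,-.412,.05]))
k=(cv2.cvtColor(im,cv2.COLOR_BGR2HSV)[150:300,230:400,2]<45).astype(np.uint8)
n,l,st,ce=cv2.connectedComponentsWithStats(k)
print([(s+[230,150,0,0,0]).tolist() for s in st if s[4]>60])"
```

```text
time: 30.03
tool_pos: [0.4378, -0.4359, 0.2313]
tool_rot: [3.135, 0.007, 1.598]
contact_force: [0.3, 0.0, 1.3]
opening: 0.0004
time: 30.12
tool_pos: [0.439, -0.4354, 0.2333]
tool_rot: [3.134, 0.008, 1.6]
contact_force: [-0.5, -0.2, 1.0]
opening: 0.0004
[ 0.4389528  -0.43540777  0.23330785] [179.56796311   0.46797021  91.67066215]
level rotvec deg [ 0.46  0.45 -0.  ] grasp [ 0.44018907 -0.43667087  0.07431768]
[298.12255756 211.02479287] [488.43135672 209.57949542]
[[230, 150, 170, 150, 17805], [289, 174, 28, 21, 281], [281, 191, 36, 38, 1041], [314, 232, 4, 41, 99], [319, 232, 4, 41, 106], [230, 245, 81, 33, 2286], [326, 248, 74, 29, 2070], [230, 283, 79, 17, 954], [328, 283, 72, 17, 849]]
```

```bash
python3 -m creep '[[[-8,0,-8,0.5,0.6,-1],[-1,0,-5,0,0.2,0],[0,0,0,0,0,0]]]'; python3 c.py|tail -2; python3 -m creep '[[[0,6,0,0,0,0],[0,6,0,0,0,0],[0,0,0,0,0,0]]]'; python3 -m creep '[[[2,10,0,0,0,0],[2,10,0,0,0,0],[3,10,0,0,0,0],[3,10,-1,0,0,0]]]'; python3 c.py|tail -2
```

```text
time: 30.42
tool_pos: [0.4313, -0.4364, 0.2273]
tool_rot: [3.141, 0.009, 1.582]
contact_force: [-0.5, -0.3, -0.1]
opening: 0.0001
[ 0.43128457 -0.43637306  0.2273044 ] [179.97225028   0.51846     90.65803144]
level rotvec deg [ 0.52  0.03 -0.  ] grasp [ 0.43137809 -0.43781083  0.06831093]
time: 30.67
tool_pos: [0.4309, -0.4242, 0.229]
tool_rot: [3.139, 0.012, 1.581]
contact_force: [-0.3, -1.4, 0.1]
opening: 0.0007
time: 31.0
tool_pos: [0.4409, -0.3825, 0.229]
tool_rot: [3.139, 0.015, 1.579]
contact_force: [-0.1, -3.6, 1.2]
opening: 0.0001
[ 0.44088742 -0.3825148   0.22902888] [179.82419609   0.85055639  90.46890738]
level rotvec deg [ 0.85  0.18 -0.  ] grasp [ 0.44139459 -0.38487099  0.07004715]
```

```bash
python3 -m creep '[[[5,9,-1,0.5,0,0],[6,8,-1,0.4,0,0],[6,7,0,0,0,0]]]'; python3 c.py|tail -1; python3 -m creep '[[[3,5,0,0,0,0],[2,4,0,0,0,0]]]';  python3 c.py|tail -1;python3 -m creep '[[[1,3,0,0,0,0]]]';python3 -m creep '[[[1,3,0,0,0,0]]]';python3 c.py|tail -1
```

```text
time: 31.25
tool_pos: [0.4594, -0.3548, 0.2275]
tool_rot: [3.138, -0.001, 1.58]
contact_force: [-0.5, -3.6, -1.2]
opening: 0.0002
level rotvec deg [-0.08  0.2   0.  ] grasp [ 0.45996459 -0.35461699  0.06852591]
time: 31.42
tool_pos: [0.4621, -0.351, 0.2278]
tool_rot: [-3.135, 0.016, 1.588]
contact_force: [-16.8, -23.8, -1.9]
opening: 0.0005
level rotvec deg [ 0.93 -0.36  0.  ] grasp [ 0.46105803 -0.35358987  0.06879851]
time: 31.5
tool_pos: [0.4622, -0.3503, 0.2278]
tool_rot: [-3.132, 0.022, 1.589]
contact_force: [-6.2, -11.6, -1.9]
opening: 0.0006
time: 31.58
tool_pos: [0.4625, -0.3495, 0.2278]
tool_rot: [-3.131, 0.028, 1.589]
contact_force: [-8.0, -13.8, -0.6]
opening: 0.0006
level rotvec deg [ 1.59 -0.6   0.01] grasp [ 0.46087105 -0.35387572  0.0689175 ]
```

```bash
python3 -m creep '[[[-8,-13,0,0.8,-0.3,0],[-8,-17,0,0.8,-0.3,0],[-7,-19,0,0,0,0],[-6,-20,0,0,0,0],[-3,-13,0,0,0,-0.5]]]'; python3 -m creep '[[[0,0,0,0,0,0],[0,0,0,0,0,0]]]'; python3 c.py|tail -2; python3 -c "
from h import *
im,m,P=grab('wrist','s1'); np.save('s.npy',P)
a=plane(m,P,0,0,.05)
k=mask(im,'red'); u,v=proj(m,P,[.546,-.412,.05]); print(u,v)
for i,s,ce,l in comps(im,'red',15): print(s.tolist(),ce.round(1), plane(m,P,*ce,.048).round(4))"
```

```text
time: 32.0
tool_pos: [0.4327, -0.4296, 0.2267]
tool_rot: [-3.141, -0.005, 1.585]
contact_force: [-0.7, -0.7, -0.8]
opening: 0.0006
time: 32.17
tool_pos: [0.4328, -0.4307, 0.2259]
tool_rot: [-3.141, -0.006, 1.582]
contact_force: [0.3, 0.2, 0.6]
opening: 0.0005
[ 0.43279137 -0.43073278  0.22590832] [-179.98078118   -0.3258084    90.62105832]
level rotvec deg [-0.33 -0.02 -0.  ] grasp [ 0.43272824 -0.42982927  0.0669109 ]
506.47014425285516 222.5898579494533
[461, 194, 59, 43, 588] [493.3 216.3] [ 0.5387 -0.4088  0.048 ]
[293, 201, 37, 26, 239] [312.2 208.4] [ 0.4297 -0.4048  0.048 ]
[438, 214, 21, 8, 142] [448.1 217.3] [ 0.5116 -0.4097  0.048 ]
```

```bash
python3 -m creep '[[[-1,8,0,-0.2,0,0],[1,10,0,0,0,0],[2,10,0,0.2,0,0],[3,10,0,0.2,0,0],[4,10,0,0.2,0,0]]]'; python3 c.py|tail -2; python3 -m creep '[[[5,9,0,0.2,0,0],[6,8,0,0.2,0,0],[5,6,0,0,0,0]]]'; python3 c.py|tail -1;python3 -m creep '[[[3,5,0,0,0,0],[2,3,0,0,0,0]]]'; python3 c.py|tail -1;python3 -m creep '[[[1,3,0,0,0,0]]]';python3 -m creep '[[[1,3,0,0,0,0]]]';python3 c.py|tail -1
```

```text
time: 32.63
tool_pos: [0.4436, -0.3763, 0.226]
tool_rot: [3.141, -0.011, 1.584]
contact_force: [3.9, -3.8, -2.8]
opening: 0.0006
[ 0.44364697 -0.37628212  0.22598218] [179.93903003  -0.64092507  90.74636246]
level rotvec deg [-0.64  0.05  0.  ] grasp [ 0.44379298 -0.37450149  0.06699222]
time: 32.88
tool_pos: [0.459, -0.3541, 0.2268]
tool_rot: [-3.136, -0.004, 1.591]
contact_force: [-39.3, -51.8, -5.6]
opening: 0.0006
level rotvec deg [-0.21 -0.3  -0.  ] grasp [ 0.45820186 -0.35355211  0.06783387]
time: 33.05
tool_pos: [0.4602, -0.3525, 0.2269]
tool_rot: [-3.125, 0.013, 1.595]
contact_force: [-6.2, -10.5, -2.7]
opening: 0.0004
level rotvec deg [ 0.75 -0.92  0.01] grasp [ 0.45766496 -0.35457585  0.06797129]
time: 33.13
tool_pos: [0.4604, -0.3516, 0.2271]
tool_rot: [-3.123, 0.018, 1.595]
contact_force: [-3.7, -15.0, -4.8]
opening: 0.0002
time: 33.22
tool_pos: [0.4608, -0.3506, 0.2271]
tool_rot: [-3.122, 0.023, 1.596]
contact_force: [-5.8, -18.3, -5.4]
opening: 0.0004
level rotvec deg [ 1.37 -1.09  0.01] grasp [ 0.45774472 -0.3543785   0.06820503]
```

```bash
python3 -m creep '[[[-6,-13,0,0.7,-0.5,0],[-7,-17,0,0.7,-0.5,0],[-6,-19,0,0,0,0],[-5,-20,0,0,0,0],[-2,-13,0,0,0,-0.5]]]'; python3 -m creep '[[[0,0,0,0,0,0],[0,0,0,0,0,0]]]'; python3 c.py|tail -2; cat > p.py <<'E'
from h import *
im,m,P=grab('wrist','s2')
for i,s,ce,l in comps(im,'red',15):
    if ce[0]>400:
        v,u=np.nonzero(l); X=np.array([plane(m,P,a,b,.048)[:2] for a,b in zip(u,v)])-[.546,-.412]
        f=X[np.argsort(np.linalg.norm(X,axis=1))[-8:]].mean(0); print(s.tolist(),"far",(f*1000).round(1),"cw angle deg",np.degrees(np.arctan2(f[1],-f[0])).round(1))
E
python3 p.py
```

```text
time: 33.63
tool_pos: [0.4355, -0.429, 0.2268]
tool_rot: [-3.135, -0.009, 1.592]
contact_force: [1.1, -0.7, -0.7]
opening: 0.0007
time: 33.8
tool_pos: [0.4356, -0.4298, 0.2266]
tool_rot: [-3.134, -0.01, 1.589]
contact_force: [-0.6, 0.0, -0.2]
opening: 0.0008
[ 0.43555693 -0.4297862   0.22658767] [-179.59196811   -0.59476277   91.07116228]
level rotvec deg [-0.59 -0.42 -0.  ] grasp [ 0.43439396 -0.42815721  0.06760027]
[481, 181, 35, 64, 630] far [-16.8  26.9] cw angle deg 58.1
[435, 217, 21, 8, 139] far [-40.    2.5] cw angle deg 3.5
```

```bash
python3 -m creep '[[[-2,8,0,-0.4,-0.4,0],[0,10,0,0,0,0],[2,10,0,0.2,0,0],[3,10,0,0.2,0,0],[4,10,0,0.2,0,0]]]'; python3 -m creep '[[[5,7,0,0.2,0,0],[5,6,0,0.2,0,0],[3,4,0,0,0,0]]]'; python3 c.py|tail -1;python3 -m creep '[[[2,3,0,0,0,0]]]';python3 -m creep '[[[2,3,0,0,0,0]]]'; python3 -m creep '[[[1,3,0,0,0,0]]]';python3 -m creep '[[[1,3,0,0,0,0]]]';python3 c.py|tail -1
```

```text
time: 34.27
tool_pos: [0.4447, -0.3763, 0.2268]
tool_rot: [3.14, -0.013, 1.591]
contact_force: [5.6, -5.0, -3.9]
opening: 0.0005
time: 34.52
tool_pos: [0.4589, -0.3568, 0.2268]
tool_rot: [-3.14, -0.016, 1.596]
contact_force: [-19.5, -28.7, -3.2]
opening: 0.0007
level rotvec deg [-0.93 -0.14 -0.  ] grasp [ 0.45849298 -0.35421944  0.06786116]
time: 34.6
tool_pos: [0.46, -0.3557, 0.227]
tool_rot: [-3.136, -0.01, 1.599]
contact_force: [-14.6, -23.2, -2.9]
opening: 0.0005
time: 34.68
tool_pos: [0.4611, -0.3549, 0.2271]
tool_rot: [-3.133, -0.004, 1.6]
contact_force: [-7.5, -14.5, -2.0]
opening: 0.0004
time: 34.77
tool_pos: [0.4615, -0.3539, 0.2273]
tool_rot: [-3.131, 0.002, 1.601]
contact_force: [-5.5, -15.6, -4.6]
opening: 0.0002
time: 34.85
tool_pos: [0.4619, -0.353, 0.2273]
tool_rot: [-3.129, 0.007, 1.602]
contact_force: [-6.1, -15.8, -4.2]
opening: 0.0
level rotvec deg [ 0.41 -0.69  0.  ] grasp [ 0.45995004 -0.35416913  0.06833776]
```

```bash
python3 -m creep '[[[-6,-13,0,0.2,-0.3,-0.5],[-7,-17,0,0.2,-0.3,-0.5],[-6,-19,0,0,0,0],[-5,-20,0,0,0,0],[-4,-13,0,0,0,-0.5]]]'; python3 -m creep '[[[0,0,0,0,0,0],[0,0,0,0,0,0]]]'; python3 c.py|tail -2; python3 p.py; python3 -m creep '[[[-2,8,0,-0.2,-0.2,0],[0,10,0,0,0,0],[2,10,0,0.2,0,0],[3,10,0,0.2,0,0],[4,10,0,0.2,0,0]]]'; python3 c.py|tail -1
```

```text
time: 35.27
tool_pos: [0.4345, -0.4331, 0.2271]
tool_rot: [-3.136, -0.007, 1.579]
contact_force: [-0.1, 0.5, -0.7]
opening: 0.0006
time: 35.43
tool_pos: [0.4339, -0.4342, 0.2266]
tool_rot: [-3.135, -0.008, 1.576]
contact_force: [-0.5, 0.1, -1.0]
opening: 0.0002
[ 0.43386463 -0.43422121  0.22661244] [-179.60814692   -0.48081906   90.28502888]
level rotvec deg [-0.48 -0.39 -0.  ] grasp [ 0.43277059 -0.43289238  0.06762175]
[487, 165, 33, 70, 709] far [-1.5 30.2] cw angle deg 87.1
[439, 208, 20, 8, 141] far [-39.9   2.6] cw angle deg 3.8
time: 35.9
tool_pos: [0.4423, -0.3807, 0.2266]
tool_rot: [-3.138, -0.016, 1.578]
contact_force: [2.9, -4.9, -1.9]
opening: 0.0003
level rotvec deg [-0.89 -0.22 -0.  ] grasp [ 0.4417059  -0.3782136   0.06765181]
```

Third mark reached (87°). Finish the fourth stroke.

```bash
python3 -m creep '[[[5,8,0,0.2,0,0],[5,6,0,0.2,0,0],[3,4,0,0,0,0]]]'; python3 c.py|tail -1;python3 -m creep '[[[2,3,0,0,0,0]]]';python3 -m creep '[[[2,3,0,0,0,0]]]'; python3 -m creep '[[[1,3,0,0,0,0]]]';python3 -m creep '[[[1,3,0,0,0,0]]]';python3 c.py|tail -1
```

```text
time: 36.15
tool_pos: [0.4575, -0.3585, 0.2267]
tool_rot: [-3.137, -0.023, 1.581]
contact_force: [-5.2, -10.1, -3.7]
opening: 0.0003
level rotvec deg [-1.33 -0.25 -0.  ] grasp [ 0.45674778 -0.35480532  0.06771713]
time: 36.23
tool_pos: [0.4591, -0.357, 0.2269]
tool_rot: [-3.135, -0.017, 1.584]
contact_force: [-16.4, -26.5, -4.5]
opening: 0.0006
time: 36.32
tool_pos: [0.4604, -0.356, 0.2271]
tool_rot: [-3.132, -0.011, 1.585]
contact_force: [-9.7, -15.2, -3.0]
opening: 0.0005
time: 36.4
tool_pos: [0.4607, -0.3552, 0.2272]
tool_rot: [-3.131, -0.005, 1.586]
contact_force: [-6.8, -14.0, -3.1]
opening: 0.0003
time: 36.48
tool_pos: [0.461, -0.3543, 0.2272]
tool_rot: [-3.129, 0.0, 1.587]
contact_force: [-6.9, -13.8, -4.0]
opening: 0.0003
level rotvec deg [ 0.02 -0.73  0.  ] grasp [ 0.45900814 -0.35436868  0.06823179]
```

Return, read, then rise clear and away toward the start area.

```bash
python3 -m creep '[[[-6,-13,0,0,-0.3,-0.5],[-7,-17,0,0,-0.3,-0.5],[-6,-19,0,0,0,0],[-5,-20,0,0,0,0],[-4,-16,0,0,0,0]]]'; python3 -m creep '[[[0,0,0,0,0,0],[0,0,0,0,0,0]]]'; python3 p.py; python3 -m creep '[[[0,-4,20,0,0,0],[0,0,40,0,0,0],[0,0,40,0,0,0],[0,0,40,0,0,0],[0,0,40,0,0,0]]]';python3 -m creep '[[[-38,-10,0,0,0,-3],[-40,-10,0,0,0,-3],[-40,-10,0,0,0,-3],[-40,-10,0,0,0,-3],[-40,-10,0,0,0,-3]]]';  python3 -m creep '[[[-30,-5,0,0,0,-3],[-30,0,0,0,0,-3],[0,0,0,0,0,0],[0,0,0,0,0,0]]]'; python3 - <<'E'
from h import *
t,m,P=grab("top","t5"); s,_,_=grab("side","s5")
a=cv2.resize(t[130:270,160:470],(620,280),interpolation=cv2.INTER_CUBIC)
b=cv2.resize(s[140:300,190:410],(440,320),interpolation=cv2.INTER_CUBIC)
o=np.zeros((600,620,3),np.uint8);o[:280]=a;o[280:,:440]=b;cv2.imwrite("pics/c8.png",o)
E
```

```text
time: 36.9
tool_pos: [0.4339, -0.4382, 0.2273]
tool_rot: [-3.138, -0.004, 1.573]
contact_force: [0.3, 0.1, -0.5]
opening: 0.0001
time: 37.07
tool_pos: [0.4335, -0.4402, 0.227]
tool_rot: [-3.138, -0.004, 1.569]
contact_force: [-0.1, 0.4, 0.3]
opening: 0.0004
[486, 160, 58, 63, 755] far [14.  25.6] cw angle deg 118.7
[440, 197, 20, 8, 149] far [-39.8   2.5] cw angle deg 3.5
time: 37.53
tool_pos: [0.4339, -0.4352, 0.4011]
tool_rot: [-3.121, -0.029, 1.574]
contact_force: [0.8, -0.7, -0.3]
opening: 0.0006
time: 37.95
tool_pos: [0.2412, -0.477, 0.4139]
tool_rot: [-3.138, -0.015, 1.323]
contact_force: [-0.3, -1.3, 0.2]
opening: 0.0004
time: 38.28
tool_pos: [0.1749, -0.4792, 0.4142]
tool_rot: [-3.136, -0.017, 1.207]
contact_force: [0.8, -0.7, 0.8]
opening: 0.0005
```

View pics/c8.png

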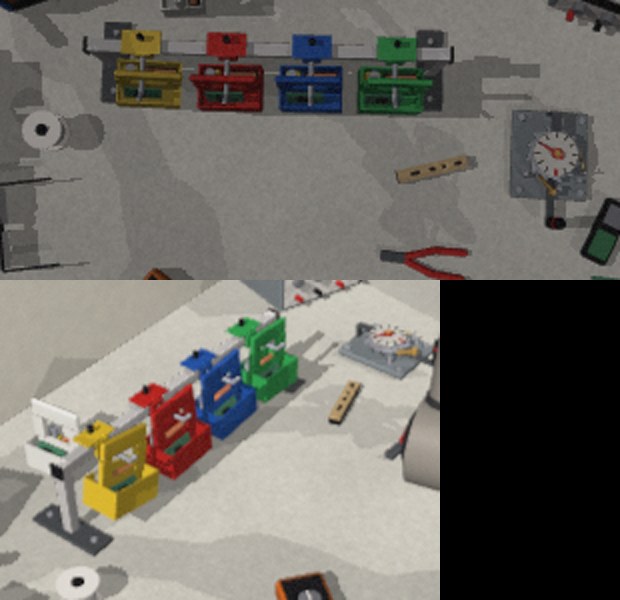

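```bash
python3 -c "
from cell import robot
print(robot.hand_in())"
```

```text
the job is handed in; nothing more can be done
None
```

All four caddies (yellow, green, blue, red) were there. Each now hangs by its handle on the hook of its own colour, and the tally lever got four full strokes to its stop. The job was handed in at about 38 s of the 210 s.

- **Caddies:** The last top and side pictures show all four hanging upright and free, with the arm well clear.
- **Counter:** The pointer reads about 115–119° past the red mark. Four marks is 120°, so this agrees within measuring error. After each of the first three strokes it also read close to the expected mark (about 30°, 55–58° and 83–87°).
- **Lever:** It is back home in the last top picture.
- **Bystanders:** They look unmoved in the last pictures, but I did not measure them. The white look-alike was not touched.

**What went less well:**
- The first close on the yellow caddy was lifted too early and missed. I re-gripped it without moving the caddy.
- The second lever stroke met its stop hard, about 65 N at the wrist through the fingertips. That is below the 120 N wrist limit, and I took the last two strokes more slowly. The 40 N limit covers the arm and gripper body, and I took it not to apply to the fingertips.
- Setting the green caddy down gave a brief push of about 37 N.

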